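Strip a monitor-trolley mounting channel

ROBOT

A 6-joint arm with a two-finger parallel gripper is mounted at the origin on the work surface. World frame = base frame: x ahead of the robot, y to its left, z up, the work surface at z = 0. Lengths are in m, angles in degrees, forces in N, time in s.
With the tool pointing down it reaches from about 0.3 to 0.75 m from the base axis. Payload 8.5 kg.
Tool frame: the origin (TCP) lies midway between the tips of the shut fingers; the grasp point (between the pads) lies 19 mm behind it; z points along the fingers, y is the direction in which the jaws open and shut (so a half turn about z gives the same grasp; the last joint's range is limited). The gripper opens to 85 mm and grips with 20 to 120 N. Pads are 22 mm wide; open, the fingers measure 114 mm over their backs; the gripper's body (76 mm by 85 mm) begins 54 mm behind the grasp point. The pads swing forward as they close: fully open they stand 13 mm farther back than shut.
Start: joints at [-80.174, 21.807, 74.336, -0, 83.858, -12.336], TCP at [0.207, -0.509, 0.231] pointing down, gripper open.
Joint ranges: [-178.18, 178.18], [-50.72, 133.34], [12.68, 142.11], [-81.47, 261.47], [9.98, 163.14], [-165.26, 165.26]. Speed limits (degrees/s): [136.94, 136.94, 180, 180, 180, 180].

INTERFACE

Orientations are given as a 3x3 rotation matrix whose columns are the frame's x, y, z axes.
In Python, from rig import env, eyes, close_job gives the robot as it stands.
- The arm moves only by the tool jog_arm, never from a script. Its argument "deltas" is one flat list of numbers, 7 for each row, row after row: the shift along the tool's x, y, z in units of 0.75 m (1.0 is 0.75 m), then the turn, a rotation vector about the tool's x, y, z in units of 180 degrees (1.0 is 180 degrees), then the gripper command: -1 is fully open, 1 is shut, values between are in proportion. In form: [dx, dy, dz, ax, ay, az, fingers, dx, dy, dz, ax, ay, az, fingers, ...]. A call has 1 to 12 rows; each row is the pose to reach, as a shift and turn from the pose commanded when the call began, along the tool's axes at that moment, turning the shorter way round; what a row does not reach only later rows make up. A row lasts 1/12 s, in which the tool goes at most 41.7 mm and 7.16 degrees, less where a joint would pass 70% of its speed; a pose out of reach is approached as far as the arm can. A call with a number of a shift or a turn outside -1 to 1 is refused whole. A call with a gripper value outside its range is refused whole. The fingers move at their own pace and stop on an object; "grip_force" is the grip in N (left out, the last holds). Time passes only in rows, so rows that repeat a pose let the fingers close. It gives the time, the measured TCP pose, the force and the opening at its end, in the units of the state.
- env.observe(): the state, without advancing time (a new reading comes with each control period).
- eyes.get_image(name): name is "scene" or "top" or "wrist"; returns the picture (384x512x3 uint8, red, green, blue); there is no depth.
- eyes.camera_params(name): a dict with "intrinsics" (3x3 intrinsics, pixels), "R" (3x3) and "t" (3): a world point X has camera coordinates R X + t; the wrist camera has in their place "mount" (4x4, takes a point from camera to tool coordinates, whose origin is the TCP and whose axes are the flange's). Camera axes: x right, y down, z forward; pixel columns grow to the right and rows downward; lengths in m; the calibration is good to about 2 mm. The wrist camera is an equidistant fisheye: a pixel r from the principal point sees the ray r / f radians off the axis. A picture is of the moment at which its call begins: read the wrist's pose just before it. camera_params takes no time and is no camera call.
- close_job(): hands the job in, once; it reports no verdict.
The state is a dict: "time_s": time; "q": joint angles; "qvel": joint speeds; "joint_efforts": joint torques, N m; "position": TCP position; "tool_rot": TCP orientation; "ft_force": force on the tool from outside, world axes, zero at the start; "wrist_torque": the same for the moment, N m; "grip_width": finger opening in m.
Only numpy, scipy, OpenCV 4.12 (cv2) and the standard library are available. Lean on these libraries where they do the work, as an engineer would, in place of code of your own. Each camera call takes 0.05 s, during which the arm holds its last target.

TASK

Strip the mounting channel clamped in the bench cradles: with the drift, drive every stop pin out of its bore from the robot's side so that it drops into the steel catch tray on the far side, and slide every carrier along the T-slot to the loading gap, lift it out and stand it upright on its foot in the grey parts tray. Lay the drift back on the blue tool mat when you have finished, and leave the other things on the bench where they are.

Things in the scene. Friction and masses are not known exactly. Their poses are not given: they have to be found in the camera images.
- channel: aluminium channel 302 long (y) x 64 wide (x), top at 68, fixed on cradles; origin at its middle on the bench; x points across it away from the robot, to the catch tray. T-slot along y: undercut 40 wide, height 32 to 58; slot 20 wide between lips 10 thick. Both ends capped. Over y = 85 to 147 the lips are cut away (loading gap) between 12-thick walls 68 high. Low cradle flanges (10 high) on the robot's side
- gap (a point): middle of the loading gap (y = 117 of the channel), on the slot's floor, 32 above the bench; a carrier brought here can be lifted straight up
- bore0 (a point): mouth of the first (next to the loading gap) bore in the channel's face on the robot's side, on the axis of a pin sitting in it, 46 above the bench; the round bore, 15 diameter, runs level from here 64 along the channel's x, through both walls and across the slot. It may be empty. Channel y = 78. A pin in it bars the carriers' way
- bore1 (a point): mouth of the middle bore in the channel's face on the robot's side, on the axis of a pin sitting in it, 46 above the bench; the round bore, 15 diameter, runs level from here 64 along the channel's x, through both walls and across the slot. It may be empty. Channel y = 2. A pin in it bars the carriers' way
- bore2 (a point): mouth of the last bore in the channel's face on the robot's side, on the axis of a pin sitting in it, 46 above the bench; the round bore, 15 diameter, runs level from here 64 along the channel's x, through both walls and across the slot. It may be empty. Channel y = -74. A pin in it bars the carriers' way
- pin0: brass stop pin, plain cylinder 14 diameter x 64 long, at the start in bore0, flush with both faces of the channel and tight (some 10 to 15 N to drive, less as it leaves); it drops once its tail is pushed clear of the far face (best by some 15). Origin at its middle, x along it. May be absent
- pin1: brass stop pin, plain cylinder 14 diameter x 64 long, at the start in bore1, flush with both faces of the channel and tight (some 10 to 15 N to drive, less as it leaves); it drops once its tail is pushed clear of the far face (best by some 15). Origin at its middle, x along it. May be absent
- pin2: brass stop pin, plain cylinder 14 diameter x 64 long, at the start in bore2, flush with both faces of the channel and tight (some 10 to 15 N to drive, less as it leaves); it drops once its tail is pushed clear of the far face (best by some 15). Origin at its middle, x along it. May be absent
- carrier0: carrier, 0.3 kg: black nylon foot 36 (x) x 54 (y) x 20 high, neck 16 wide to height 39, cream plate 52 x 54 to height 46, upright cream lug 18 thick (x), 44 long (y) to height 88, to be gripped across its thickness. Origin at the middle of the foot's underside, z up, y along the slot, in which it slides freely (2 play each side, 6 in height). Stands between the bores at the start. May be absent
- carrier1: carrier, 0.3 kg: black nylon foot 36 (x) x 54 (y) x 20 high, neck 16 wide to height 39, cream plate 52 x 54 to height 46, upright cream lug 18 thick (x), 44 long (y) to height 88, to be gripped across its thickness. Origin at the middle of the foot's underside, z up, y along the slot, in which it slides freely (2 play each side, 6 in height). Stands between the bores at the start. May be absent
- carrier2: carrier, 0.3 kg: black nylon foot 36 (x) x 54 (y) x 20 high, neck 16 wide to height 39, cream plate 52 x 54 to height 46, upright cream lug 18 thick (x), 44 long (y) to height 88, to be gripped across its thickness. Origin at the middle of the foot's underside, z up, y along the slot, in which it slides freely (2 play each side, 6 in height). Stands between the bores at the start. May be absent
- drift: drift: black square grip 32 x 32 x 75 long with a round steel shank 10 diameter, 88 long; 0.3 kg, balanced 8 in front of the grip's middle. Origin at the middle of the grip, on the axis; x points along the shank, whose tip is at x = 125.5. Lies on the tool mat on one of its flats, axis 16 above the mat, held level when used
- catch_tray: low open steel tray 150 (x) x 260 (y), walls 22 high and 4 thick on three sides, open on the fourth, which is set against the channel below the bores; fixed, same axes as the channel. Origin under its middle; inner floor 4 above it
- parts_tray: grey open plastic tray 240 (x) x 130 (y), walls 30 high and 5 thick, loose, 0.9 kg, to the left or right of the channel. Origin under its middle; inner floor 5 above it. Room for three carriers in a row along its x
- tool_mat: blue flat mat 240 (x) x 150 (y), 3 thick, fixed to the bench on the other side of the channel. Origin under its middle
- multimeter: yellow multimeter 160 x 85 x 36, bystander
- fan: black square cooling fan 80 x 80 x 26, bystander
- screwdriver: screwdriver 190 long, bystander
- wrench: steel open-ended wrench 170 long, bystander
- hammer: hammer 260 long, bystander, origin at its underside
- screw_pot: clear pot 70 diameter, 40 high, bystander
Not all that is in view belongs to the job. There is more than one size of the drift; the job needs the larger.

How it is judged:
By the outcome, as a careful person would: the job done as asked, in the order asked, and still so for the second after the job is handed in, with the robot touching nothing.
Of pin0, pin1, pin2 only 2 to 3 are there at a start; the rules pass over those that are not, and their reading is None.
Of carrier0, carrier1, carrier2 only 2 to 3 are there at a start; the rules pass over those that are not, and their reading is None.
At some moment in a run one of drift, parts_tray may be knocked a few centimetres aside while the robot is not near it.
It also fails if it takes over 210 s, if anything falls off the work surface, if the arm or the gripper's body presses on something with over 40 N, if the wrist force passes 120 N, or if a joint passes its speed limit or range.

## Working session

There is one attempt and no reset: what is moved stays moved. The work goes in short steps, Python scripts to look and compute and a tool call to move; the robot and the scene stay as the last step left them, time stands still between calls to the robot, and variables do not carry over. Pictures are saved under pics/ and viewed, and the job is handed in when it is done.

Besides the shell and the picture viewer there is one more tool, called after "Request:" as a command line: name --argument value ..., lists and objects as JSON in quotes. jog_arm: Moves the arm, as the interface text tells. Its arguments: {"type":"object","properties":{"deltas":{"type":"array"},"grip_force":{"type":"number"}},"required":["deltas"]}

```bash
ls; mkdir -p pics; python3 - <<'E'
from rig import env, eyes
import cv2
s=env.observe(); print(s)
for n in ("scene","top","wrist"):
    im=eyes.get_image(n); cv2.imwrite(f"pics/{n}0.png",cv2.resize(im[:,:,::-1],(800,600),interpolation=cv2.INTER_CUBIC)); cv2.imwrite(f"pics/raw_{n}0.png",im[:,:,::-1])
    print(n,eyes.camera_params(n))
E
```

```text
pics
{'time_s': 0.0, 'q': array([-8.01750589e+01,  2.18413490e+01,  7.43846903e+01,  8.42109118e-05,
        8.38575746e+01, -1.23369009e+01]), 'qvel': array([-0.06449825, -0.03988077, -0.04408301,  0.01131604, -0.01202922,
        0.01777088]), 'joint_efforts': array([-2.22408453e-03, -4.48471570e+01, -2.31272650e+01, -4.05768315e-04,
        4.82607196e-03,  1.36876912e-05]), 'position': array([ 0.20741097, -0.50908019,  0.23070879]), 'tool_rot': array([[ 9.26122113e-01,  3.77223767e-01, -2.47579205e-04],
       [ 3.77223718e-01, -9.26121050e-01,  1.43818393e-03],
       [ 3.13228847e-04, -1.42532669e-03, -9.99998935e-01]]), 'ft_force': array([-0.65049302, -0.60039452,  0.785558  ]), 'wrist_torque': array([0.00816173, 0.01997089, 0.0386461 ]), 'grip_width': 0.085356872394394}
scene {'intrinsics': array([[498.53855496,   0.        , 259.04285867],
       [  0.        , 498.53855496, 187.43601149],
       [  0.        ,   0.        ,   1.        ]]), 'R': array([[ 0.36843313,  0.92953631, -0.01480807],
       [ 0.61955192, -0.2573805 , -0.74155964],
       [-0.69311791,  0.26404077, 
[... 273 characters left out ...]
994842 ,  0.01539018],
       [-0.98169714,  0.0247773 , -0.18883009],
       [ 0.18835137, -0.02043096, -0.98188917]]), 't': array([-0.00780536,  0.51251504,  1.0962185 ])}
wrist {'intrinsics': array([[297.31863964,   0.        , 254.42199576],
       [  0.        , 297.31863964, 193.93658434],
       [  0.        ,   0.        ,   1.        ]]), 'mount': array([[-3.19523542e-04, -9.62704623e-01, -2.70554442e-01,
         6.87516217e-02],
       [ 9.99999773e-01, -4.67905677e-04,  4.83937681e-04,
         5.49237658e-04],
       [-5.92483002e-04, -2.70554226e-01,  9.62704555e-01,
        -1.42071063e-01],
       [ 0.00000000e+00,  0.00000000e+00,  0.00000000e+00,
         1.00000000e+00]])}
```

View pics/top0.png

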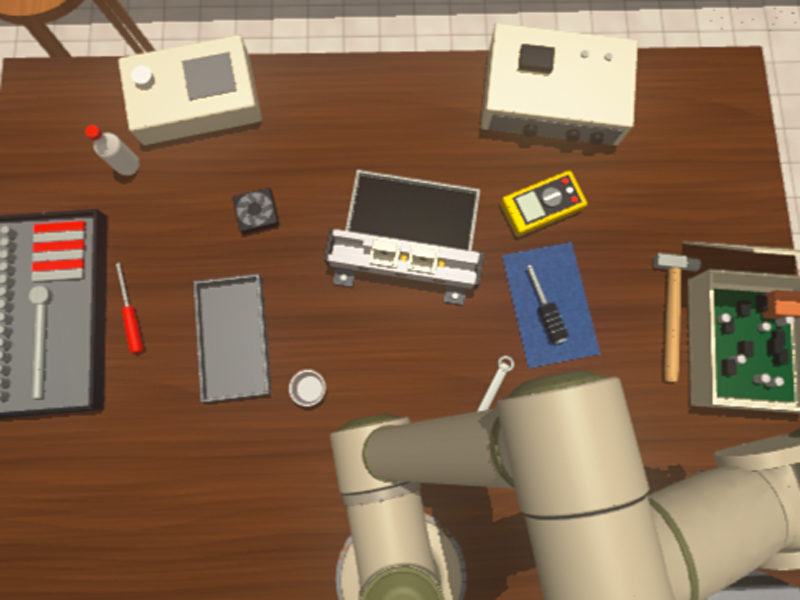

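View pics/scene0.png

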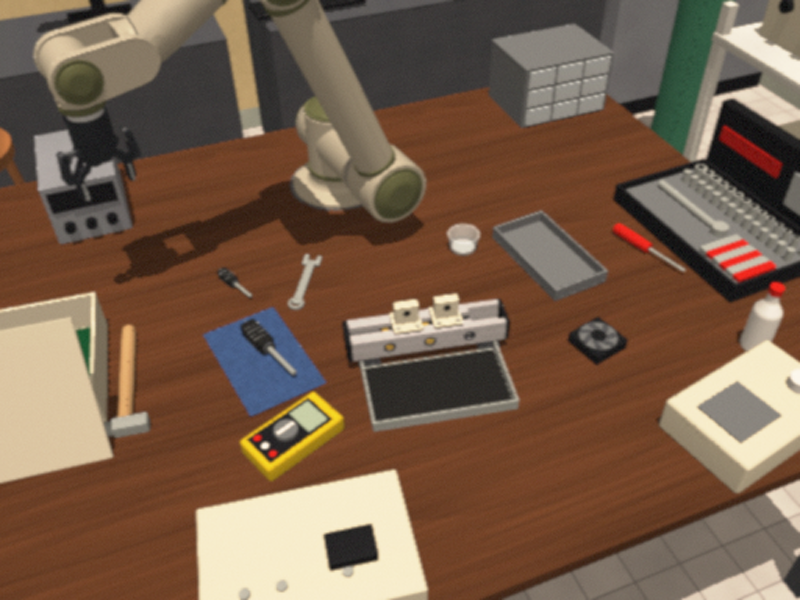

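View pics/wrist0.png

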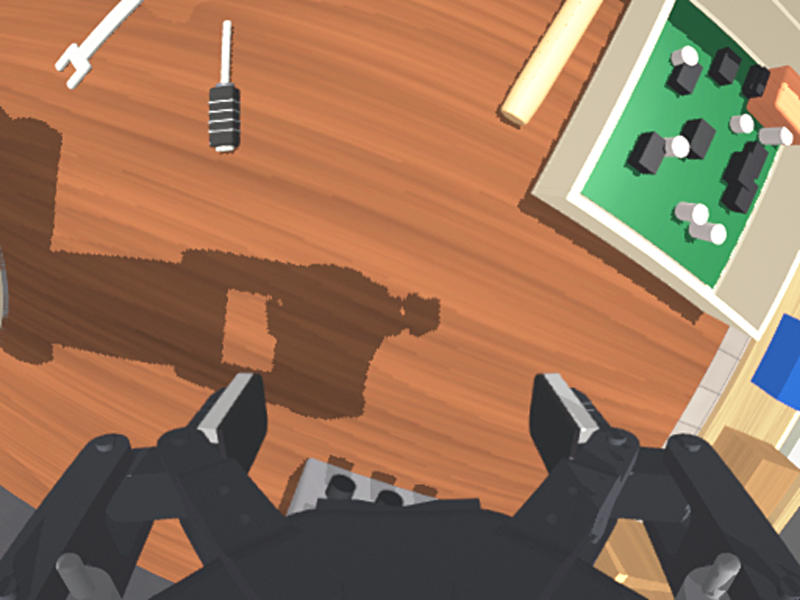

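```bash
cat > h.py <<'E'
import numpy as np, cv2
from rig import env, eyes
P={n:eyes.camera_params(n) for n in("scene","top","wrist")}
def ray(n,u,v,st=None):
    p=P[n];K=p["intrinsics"]
    x=(u-K[0,2])/K[0,0];y=(v-K[1,2])/K[1,1]
    if n!="wrist":
        d=p["R"].T@np.array([x,y,1]);o=-p["R"].T@p["t"]
    else:
        r=np.hypot(x,y); s=np.sin(r)/r if r>1e-9 else 1
        dc=np.array([x*s,y*s,np.cos(r)]);M=p["mount"];Rt=st["tool_rot"]
        d=Rt@M[:3,:3]@dc;o=Rt@M[:3,3]+st["position"]
    return o,d/np.linalg.norm(d)
def onplane(n,u,v,z,st=None):
    o,d=ray(n,u,v,st);return o+d*(z-o[2])/d[2]
def tri(rs):
    A=np.zeros((3,3));b=np.zeros(3)
    for o,d in rs:
        M=np.eye(3)-np.outer(d,d);A+=M;b+=M@o
    return np.linalg.solve(A,b)
def proj(n,X,st=None):
    p=P[n];K=p["intrinsics"];X=np.asarray(X,float)
    if n!="wrist":
        c=p["R"]@X+p["t"];return K[0,0]*c[0]/c[2]+K[0,2],K[1,1]*c[1]/c[2]+K[1,2]
    M=p["mount"];t=st["tool_rot"].T@(X-st["position"]);c=M[:3,:3].T@(t-M[:3,3])
    rr=np.hypot(c[0],c[1]);th=np.arctan2(rr,c[2]);k=th/rr if rr>1e-9 else 1/c[2]
    return K[0,0]*c[0]*k+K[0,2],K[1,1]*c[1]*k+K[1,2]
def crop(im,x0,y0,x1,y1,name,s=None):
    c=im[y0:y1,x0:x1]; s=s or min(800/(x1-x0),600/(y1-y0))
    cv2.imwrite(f"pics/{name}.png",cv2.resize(c[:,:,::-1],None,fx=s,fy=s,interpolation=cv2.INTER_CUBIC)); return s
def snap(n):
    st=env.observe();return eyes.get_image(n),st
def move(dpos=(0,0,0),drot_world=None,st=None):
    """world shift -> tool units"""
    st=st or env.observe();return st["tool_rot"].T@np.asarray(dpos)/0.75
E
python3 - <<'E'
from h import *
im=cv2.imread("pics/raw_top0.png")[:,:,::-1]
print(crop(im,200,105,390,240,"t_ch"))
im=cv2.imread("pics/raw_scene0.png")[:,:,::-1]
print(crop(im,215,180,335,275,"s_ch"))
print(crop(im,125,160,225,260,"s_dr"))
E
```

```text
4.2105263157894735
6.315789473684211
6.0
```

View pics/t_ch.png

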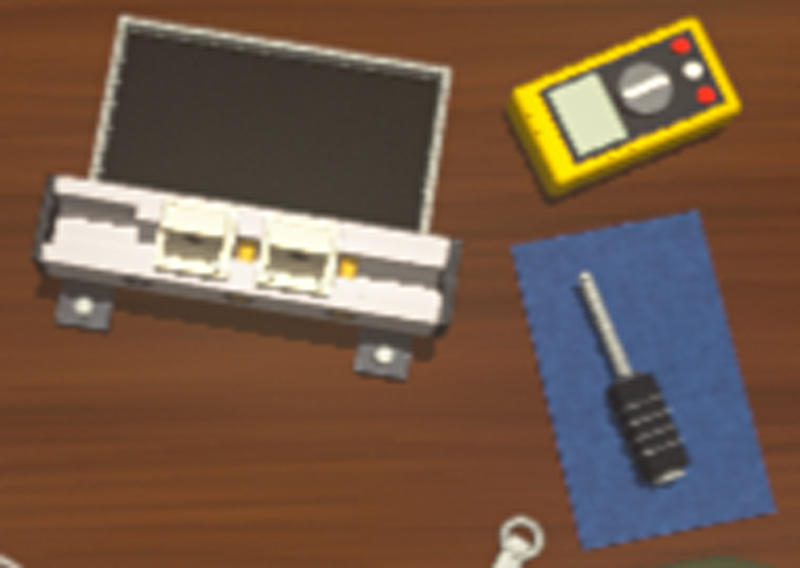

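View pics/s_ch.png

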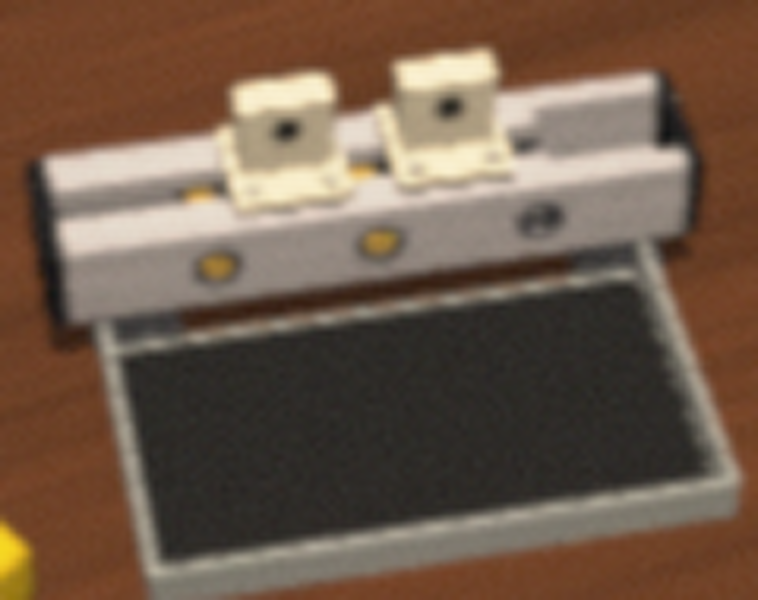

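View pics/s_dr.png

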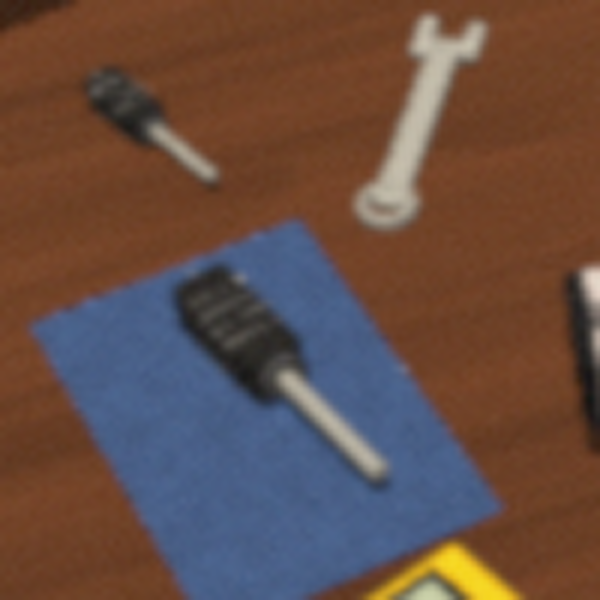

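```bash
python3 - <<'E'
from h import *
for n in("scene","top"): print(n,-P[n]["R"].T@P[n]["t"])
s=758/120
def S(x,y):return 215+x/6.3158,180+y/6.3158
def T(x,y):return 200+x/4.2105,105+y/4.2105
b=[onplane("scene",*S(*p),0.046) for p in((218,266),(380,242),(541,219))]
print("far mouths",np.round(b,4)); 
d=b[1]-b[0];print(np.linalg.norm(d),np.linalg.norm(b[2]-b[1]))
# top corners on robot side & far side (z=.068) incl caps
for p in((52,178),(460,238),(38,262),(445,332)): print("topcorner",p,np.round(onplane("top",*T(*p),0.068),4))
for p in((40,158),(655,72),(60,240),(693,150)): print("scenecorner",p,np.round(onplane("scene",*S(*p),0.068),4))
# near bores in top at z=.046
for p in((132,279),(238,296),(340,312)):print("near",np.round(onplane("top",*T(*p),0.046),4))
for p in((247,252),(347,268)):print("pintop",np.round(onplane("top",*T(*p),0.053),4))
# drift
for nm,p,z in(("tip",(586,274),.019),("gripend_shank",(627,378),.019),("buttend",(668,478),.019)):print(nm,np.round(onplane("top",*T(*p),z),4))
D=lambda x,y:(125+x/6,160+y/6)
for nm,p,z in(("tip",(377,478),.019),("sh",(282,374),.019),):print(nm,np.round(onplane("scene",*D(*p),z),4))
E
```

```text
scene [ 1.56701201 -0.42885742  1.0828738 ]
top [0.2964403  0.00189673 1.17326346]
far mouths [[ 0.6234 -0.1009  0.046 ]
 [ 0.6376 -0.0267  0.046 ]
 [ 0.6523  0.0479  0.046 ]]
0.07555668538443425 0.07598257707657328
topcorner (52, 178) [0.6601 0.1217 0.068 ]
topcorner (460, 238) [ 0.6074 -0.1756  0.068 ]
topcorner (38, 262) [0.5967 0.1321 0.068 ]
topcorner (445, 332) [ 0.5375 -0.161   0.068 ]
scenecorner (40, 158) [ 0.5472 -0.1595  0.068 ]
scenecorner (655, 72) [0.6034 0.1295 0.068 ]
scenecorner (60, 240) [ 0.6011 -0.168   0.068 ]
scenecorner (693, 150) [0.6579 0.1217 0.068 ]
near [0.5881 0.0654 0.046 ]
near [ 0.5732 -0.0126  0.046 ]
near [ 0.5593 -0.0874  0.046 ]
pintop [ 0.6047 -0.02    0.053 ]
pintop [ 0.5908 -0.0933  0.053 ]
tip [ 0.5906 -0.2779  0.019 ]
gripend_shank [ 0.5094 -0.3033  0.019 ]
buttend [ 0.4332 -0.3283  0.019 ]
tip [ 0.5965 -0.2802  0.019 ]
sh [ 0.512  -0.3051  0.019 ]
```

```bash
cat >> h.py <<'E'
def plan(pos,yaw,st=None):
    """tool down with tool x at world yaw(deg): print the tool-frame numbers"""
    st=st or env.observe();R=st["tool_rot"];from scipy.spatial.transform import Rotation as Ro
    c,s=np.cos(np.radians(yaw)),np.sin(np.radians(yaw));Rt=np.array([[c,s,0],[s,-c,0],[0,0,-1.]])
    d=R.T@(np.array(pos)-st["position"]);rv=Ro.from_matrix(R.T@Rt).as_rotvec(degrees=True)
    print("t",round(st["time_s"],2),"units",np.round(d/.75,4),np.round(rv/180,4),"dist mm",round(np.linalg.norm(d)*1e3,1),"rows",int(np.ceil(max(np.linalg.norm(d)/.0417,np.linalg.norm(rv)/7.16))),"ft",np.round(st["ft_force"],1),"w",round(st["grip_width"],4))
E
python3 -c "
from h import *
plan((.455,-.318,.18),16.5)"
```

```text
t 0.15 units [ 0.4018 -0.1114  0.068 ] [-0.0003 -0.      0.0315] dist mm 316.9 rows 8 ft [-0.6  1.  -0.1] w 0.0853
```

Request:
jog_arm --deltas '[0.4018,-0.1114,0.068,0,0,0.0315,-1,0.4018,-0.1114,0.068,0,0,0.0315,-1,0.4018,-0.1114,0.068,0,0,0.0315,-1,0.4018,-0.1114,0.068,0,0,0.0315,-1,0.4018,-0.1114,0.068,0,0,0.0315,-1,0.4018,-0.1114,0.068,0,0,0.0315,-1,0.4018,-0.1114,0.068,0,0,0.0315,-1,0.4018,-0.1114,0.068,0,0,0.0315,-1,0.4018,-0.1114,0.068,0,0,0.0315,-1,0.4018,-0.1114,0.068,0,0,0.0315,-1,0.4018,-0.1114,0.068,0,0,0.0315,-1,0.4018,-0.1114,0.068,0,0,0.0315,-1]'

```text
time_s: 1.15
position: [0.4543, -0.3192, 0.1805]
tool_rot: [[0.959, 0.283, -0.0], [0.283, -0.959, -0.0], [-0.0, 0.0, -1.0]]
ft_force: [-0.1, -0.2, 0.4]
grip_width: 0.0851
```

```bash
python3 - <<'E'
from h import *
im,st=snap("wrist"); print(st["position"],st["tool_rot"][:,0]); np.save("st1.npy",st,allow_pickle=True)
cv2.imwrite("pics/raw_w1.png",im[:,:,::-1]); crop(im,0,0,512,384,"w1")
E
```

```text
[ 0.45431581 -0.31915334  0.18046723] [ 9.59263648e-01  2.82512378e-01 -1.03756249e-04]
```

View pics/w1.png

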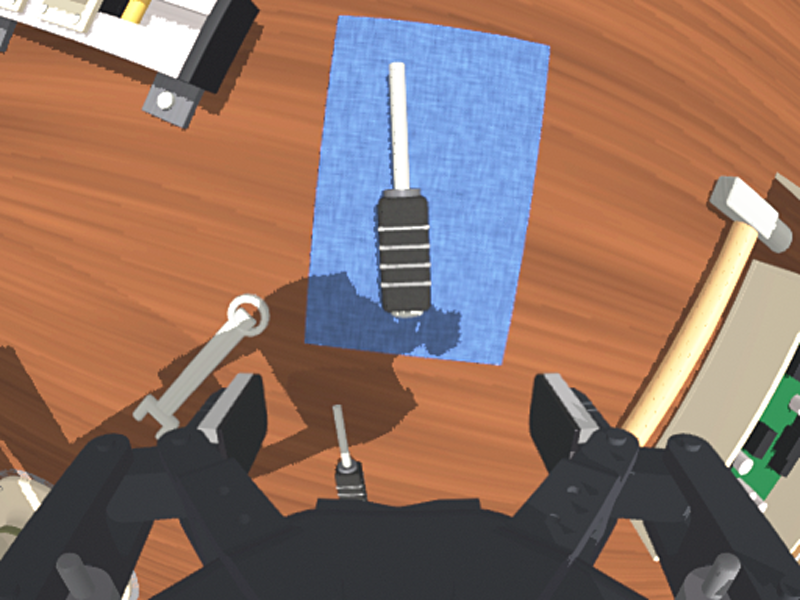

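Two drifts: A on the blue mat (grip at 405,250) and B on the bare bench (348,480). Measuring both and confirming in a crop.

```bash
python3 - <<'E'
from h import *
st=np.load("st1.npy",allow_pickle=True).item(); im=cv2.imread("pics/raw_w1.png")[:,:,::-1]
f=lambda u,v,z:onplane("wrist",u*.64,v*.64,z,st)
tip=f(397.5,64,.019);jn=f(401,192,.019);bt=f(406,313,.019)
print(tip,jn,bt);print("shank",np.linalg.norm(tip-jn),"grip",np.linalg.norm(jn-bt))
d=(tip-bt);print("yaw",np.degrees(np.arctan2(d[1],d[0])),"centre",bt+d/np.linalg.norm(d)*.0375, tip-d/np.linalg.norm(d)*.1255)
l=f(378,250,.035);r=f(431,250,.035);print("width",np.linalg.norm(l-r),(l+r)/2)
print("B shank",np.linalg.norm(f(337,406,.012)-f(345,460,.012)))
for p in((340,15),(550,45),(501,365),(304,345)):print("mat",f(*p,.003))
crop(im,180,20,360,240,"driftcrop")
E
```

```text
[ 0.59195461 -0.27939902  0.019     ] [ 0.51097654 -0.30558223  0.019     ] [ 0.43353629 -0.33205     0.019     ]
shank 0.0851058558947176 grip 0.08183847165408832
yaw 18.384439092004882 centre [ 0.46912236 -0.32022282  0.019     ] [ 0.47285991 -0.31898063  0.019     ]
width 0.03319828185490584 [ 0.47733188 -0.31768242  0.035     ]
B shank 0.050296461353242394
mat [ 0.62088084 -0.229627    0.003     ]
mat [ 0.64604547 -0.37560881  0.003     ]
mat [ 0.4096094  -0.41507409  0.003     ]
mat [ 0.38354742 -0.26806915  0.003     ]
```

View pics/driftcrop.png

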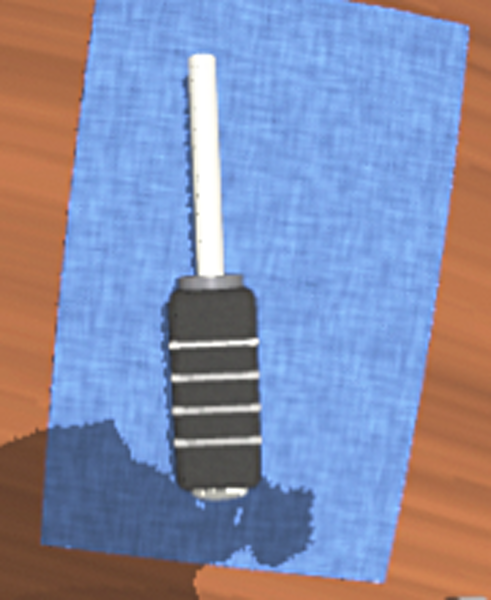

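A is the job's drift (33 mm wide grip, ~86 mm shank; B's shank is only ~50). Grip it.

```bash
python3 -c "
from h import *
plan((.472,-.3195,.005),18.2)
plan((.472,-.3195,.06),18.2)"
```

```text
t 1.2 units [0.0226 0.007  0.234 ] [ 0.0001  0.     -0.01  ] dist mm 176.4 rows 5 ft [-0.6  0.9 -0. ] w 0.0852
t 1.2 units [0.0226 0.007  0.1607] [ 0.0001  0.     -0.01  ] dist mm 121.8 rows 3 ft [-0.6  0.9 -0. ] w 0.0852
```

Request:
jog_arm --deltas '[0.0226,0.007,0.16,0,0,-0.01,-1,0.0226,0.007,0.16,0,0,-0.01,-1,0.0226,0.007,0.16,0,0,-0.01,-1,0.0226,0.007,0.2,0,0,-0.01,-1,0.0226,0.007,0.234,0,0,-0.01,-1,0.0226,0.007,0.234,0,0,-0.01,-1,0.0226,0.007,0.234,0,0,-0.01,1,0.0226,0.007,0.234,0,0,-0.01,1,0.0226,0.007,0.234,0,0,-0.01,1,0.0226,0.007,0.234,0,0,-0.01,1,0.0226,0.007,0.234,0,0,-0.01,1,0.0226,0.007,0.234,0,0,-0.01,1]' --grip_force 80

```text
time_s: 2.2
position: [0.4732, -0.3191, 0.0066]
tool_rot: [[0.949, 0.314, 0.002], [0.314, -0.949, -0.002], [0.001, 0.003, -1.0]]
ft_force: [-1.7, 0.4, 8.2]
grip_width: 0.0304
```

```bash
python3 - <<'E'
from h import *
im,st=snap("wrist"); print(st["position"],st["grip_width"],st["ft_force"])
crop(im,0,0,512,384,"w2")
plan((.472,-.3195,.13),18.2)
plan((.42,-.06,.13),-11.1)
E
```

```text
[ 0.47323532 -0.31906442  0.00661165] 0.030388261572193466 [-1.69234646  0.44466734  8.21526526]
t 2.25 units [-0.0016  0.0004 -0.1645] [ 0.0008 -0.0003  0.0006] dist mm 123.4 rows 3 ft [-2.5  0.1  8.4] w 0.0306
t 2.25 units [ 0.0412 -0.3498 -0.1654] [ 0.0007 -0.0005  0.1633] dist mm 291.9 rows 7 ft [-2.5  0.1  8.4] w 0.0306
```

View pics/w2.png

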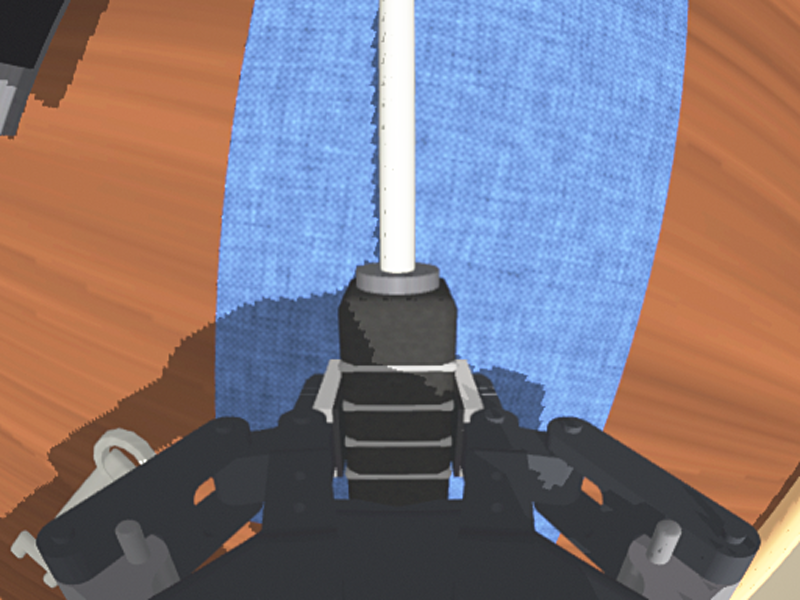

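Request:
jog_arm --deltas '[0,0,-0.06,0,0,0,1,0,0,-0.12,0,0,0,1,0,-0.04,-0.13,0,0,0.02,1,0.04,-0.35,-0.13,0,0,0.163,1,0.04,-0.35,-0.13,0,0,0.163,1,0.04,-0.35,-0.13,0,0,0.163,1,0.04,-0.35,-0.13,0,0,0.163,1,0.04,-0.35,-0.13,0,0,0.163,1,0.04,-0.35,-0.13,0,0,0.163,1,0.04,-0.35,-0.13,0,0,0.163,1,0.04,-0.35,-0.13,0,0,0.163,1,0.04,-0.35,-0.13,0,0,0.163,1]'

```text
time_s: 3.25
position: [0.4193, -0.0604, 0.1028]
tool_rot: [[0.982, -0.191, 0.001], [-0.191, -0.982, -0.001], [0.001, 0.001, -1.0]]
ft_force: [0.3, 0.8, -3.0]
grip_width: 0.0307
```

```bash
python3 - <<'E'
from h import *
im,st=snap("wrist"); print(st["position"],st["grip_width"],st["ft_force"]); np.save("st3.npy",st,allow_pickle=True)
cv2.imwrite("pics/raw_w3.png",im[:,:,::-1]); crop(im,0,0,512,384,"w3")
im,_=snap("scene");crop(im,180,100,360,235,"s3")
E
```

```text
[ 0.41933381 -0.06035501  0.1027665 ] 0.030654765002307443 [ 0.25223127  0.80013674 -2.96492656]
```

View pics/w3.png

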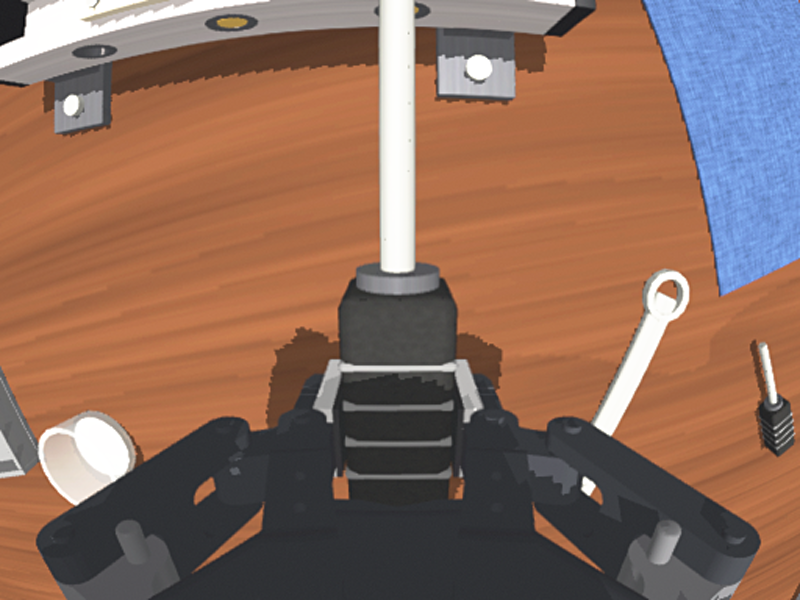

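View pics/s3.png

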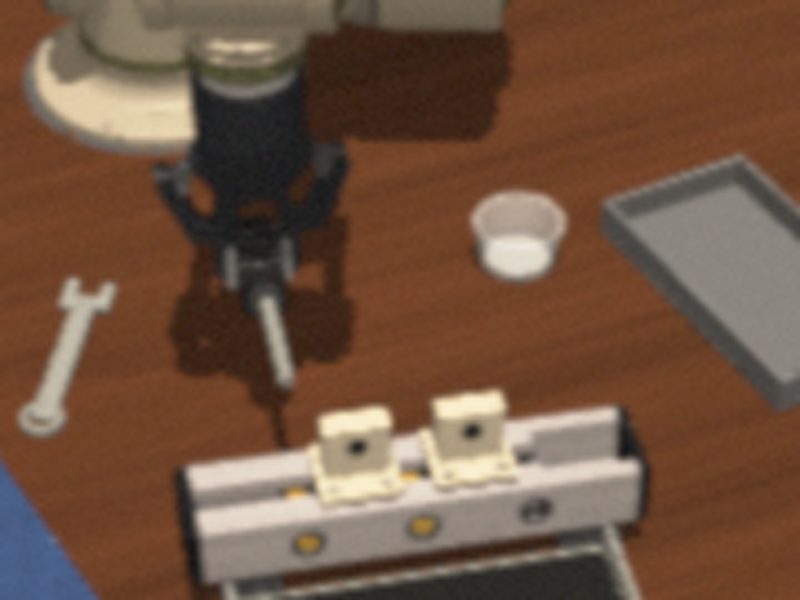

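```bash
python3 - <<'E'
from h import *
st=np.load("st3.npy",allow_pickle=True).item()
f=lambda u,v,z:onplane("wrist",u*.64,v*.64,z,st)
b0,b1=f(96,52,.046),f(231,22,.046);print(b0,b1,np.linalg.norm(b0-b1))
d=(b0-b1)/np.linalg.norm(b0-b1);print("yaw",np.degrees(np.arctan2(-d[0],d[1])),"b2 from wrist",b1-d*.076)
print("b2 px",f(408,9,.046))
s=800/180
o,dd=ray("scene",180+287/s,100+384/s); R=st["tool_rot"]; n=R[:,1]; t=((st["position"]-o)@n)/(dd@n); X=o+t*dd
print("tip",X,"rel tool",R.T@(X-st["position"]))
E
```

```text
[0.58692215 0.05792193 0.046     ] [ 0.57397056 -0.0154744   0.046     ] 0.07453029129060232
yaw -10.007451590446369 b2 from wrist [ 0.56076356 -0.09031807  0.046     ]
b2 px [ 0.55958776 -0.09274953  0.046     ]
tip [ 0.54774487 -0.08539025  0.11614556] rel tool [ 1.30846382e-01  1.90088529e-17 -1.32055567e-02]
```

```bash
python3 -c "
from h import *
plan((.4139,-.0606,.0335),-11)"
```

```text
t 3.35 units [-0.0072  0.0011  0.092 ] [ 0.0001 -0.0002 -0.0007] dist mm 69.2 rows 2 ft [ 0.5 -0.3 -3.1] w 0.0308
```

Request:
jog_arm --deltas '[-0.0072,0.0011,0.05,0,0,0,1,-0.0072,0.0011,0.092,0,0,0,1,-0.0072,0.0011,0.092,0,0,0,1,-0.0072,0.0011,0.092,0,0,0,1,-0.0072,0.0011,0.092,0,0,0,1]'

```text
time_s: 3.77
position: [0.4143, -0.0605, 0.0344]
tool_rot: [[0.981, -0.192, 0.001], [-0.192, -0.981, -0.001], [0.002, 0.0, -1.0]]
ft_force: [0.3, 0.2, -3.0]
grip_width: 0.0307
```

```bash
python3 - <<'E'
from h import *
im,st=snap("wrist"); print(st["position"],st["grip_width"],st["ft_force"]); np.save("st4.npy",st,allow_pickle=True)
cv2.imwrite("pics/raw_w4.png",im[:,:,::-1]); crop(im,100,0,420,130,"w4")
im,_=snap("scene");crop(im,200,130,320,220,"s4");cv2.imwrite("pics/raw_s4.png",im[:,:,::-1])
im,_=snap("top");crop(im,200,120,320,210,"t4");cv2.imwrite("pics/raw_t4.png",im[:,:,::-1])
E
```

```text
[ 0.41433191 -0.06047766  0.03443972] 0.03069750750443895 [ 0.30542424  0.15149119 -3.03575515]
```

View pics/w4.png

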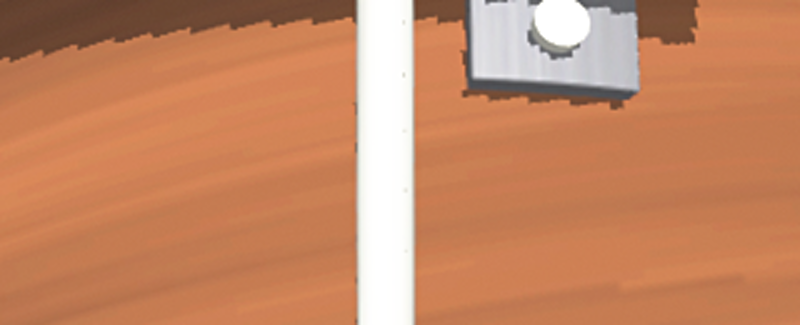

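View pics/s4.png

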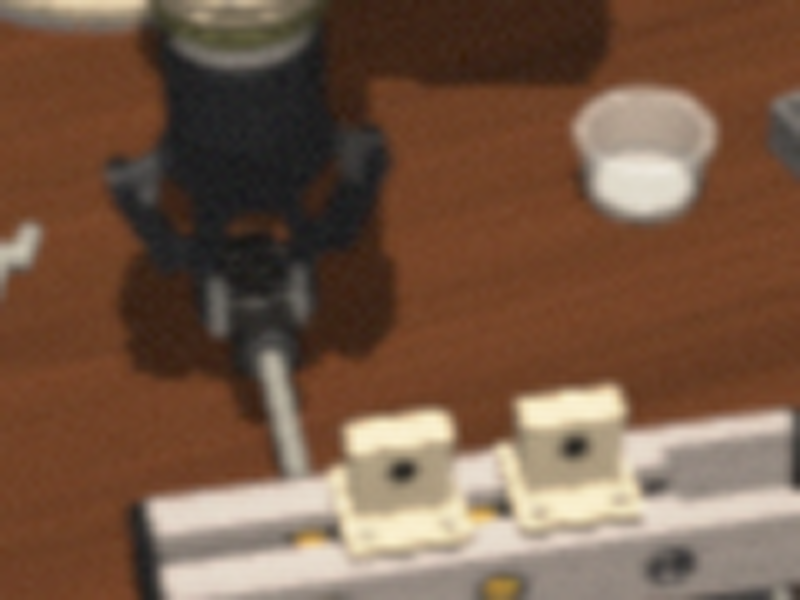

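View pics/t4.png

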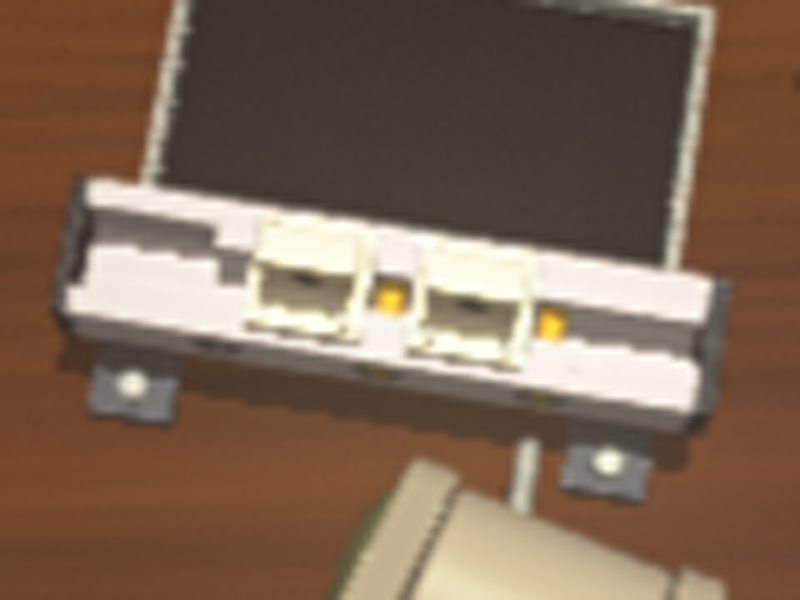

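Request:
jog_arm --deltas '[0,-0.0333,-0.05,0,0,0,1,0,-0.0333,-0.1,0,0,0,1,0,-0.0333,-0.12,0,0,0,1,0,-0.0333,-0.12,0,0,0,1,0,-0.0333,-0.12,0,0,0,1,0,-0.0333,-0.12,0,0,0,1]'

```text
time_s: 4.42
position: [0.4176, -0.035, 0.1228]
tool_rot: [[0.981, -0.192, -0.001], [-0.192, -0.981, 0.0], [-0.001, -0.0, -1.0]]
ft_force: [0.1, -0.4, -4.3]
grip_width: 0.0311
```

```bash
python3 - <<'E'
from h import *
im,st=snap("wrist"); print(st["position"],st["ft_force"]); np.save("st5.npy",st,allow_pickle=True)
cv2.imwrite("pics/raw_w5.png",im[:,:,::-1]); crop(im,80,0,400,200,"w5")
E
```

```text
[ 0.41763529 -0.03501443  0.12282974] [ 0.0895925  -0.38142054 -4.32112077]
```

View pics/w5.png

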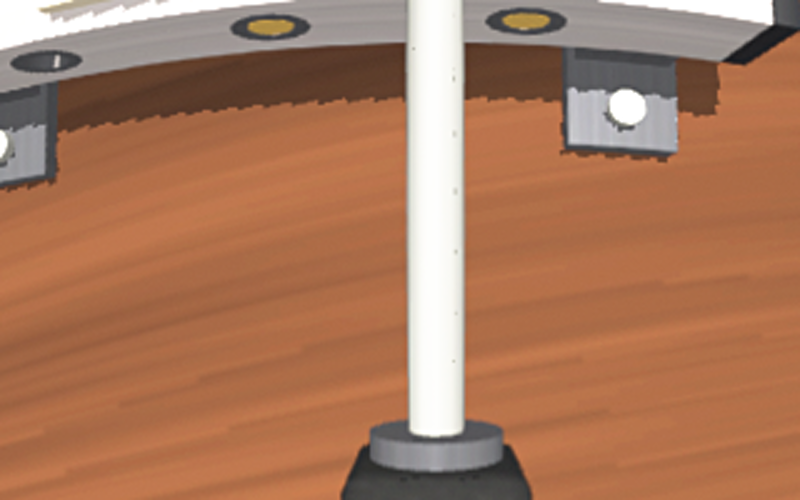

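```bash
python3 - <<'E'
from h import *
st=np.load("st5.npy",allow_pickle=True).item(); im=cv2.imread("pics/raw_w5.png")
h=cv2.cvtColor(im,cv2.COLOR_BGR2HSV)
m=((h[:,:,0]>15)&(h[:,:,0]<32)&(h[:,:,1]>90)).astype(np.uint8); m[25:]=0
n,l,s,c=cv2.connectedComponentsWithStats(m)
for i in range(1,n):
    if s[i,4]>20:
        X=onplane("wrist",*c[i],.046,st); print(s[i],c[i],X,"tool",st["tool_rot"].T@(X-st["position"]))
R=st["tool_rot"]
for u,v in((45,61),(270,27),(527,20.5)):
    X=onplane("wrist",80+u/2.5,v/2.5,.046,st);print(X,R.T@(X-st["position"]))
E
```

```text
[281   5  19   6  95] [290.07368421   7.63157895] [ 0.5599445  -0.09007663  0.046     ] tool [0.15030131 0.02675539 0.07668266]
[179   8  19   6  94] [187.76595745  10.28723404] [ 0.57404032 -0.01541706  0.046     ] tool [ 0.1498154  -0.04922163  0.07669404]
[0.58795555 0.05928536 0.046     ] [ 0.14914403 -0.12520607  0.07670559]
[ 0.57356045 -0.0155201   0.046     ] [ 0.1493642  -0.04902846  0.07669444]
[ 0.55940185 -0.09051372  0.046     ] [0.14985257 0.02728844 0.07668301]
```

Request:
jog_arm --deltas '[0,0.0357,0.05,0,0,0,1,0,0.0357,0.1,0,0,0,1,0,0.0357,0.119,0,0,0,1,0,0.0357,0.119,0,0,0,1,0,0.0357,0.119,0,0,0,1,0,0.0357,0.119,0,0,0,1]'

```text
time_s: 4.97
position: [0.4135, -0.0615, 0.0346]
tool_rot: [[0.981, -0.192, 0.001], [-0.192, -0.981, -0.0], [0.001, 0.0, -1.0]]
ft_force: [0.2, -1.3, -3.4]
grip_width: 0.0305
```

```bash
python3 - <<'E'
from h import *
st5=np.load("st5.npy",allow_pickle=True).item()
st=env.observe(); R=st["tool_rot"]
for b in ([0.5599445,-0.09007663,.046],[0.5594,-.0905,.046],[0.5604,-.0890,.046]): print("bore2 in tool",R.T@(np.array(b)-st["position"]))
E
```

```text
bore2 in tool [ 1.49198063e-01 -2.12674342e-05 -1.12527241e-02]
bore2 in tool [ 0.14874472  0.00049854 -0.01125298]
bore2 in tool [ 0.14943895 -0.0011652  -0.01125271]
```

Request:
jog_arm --deltas '[0.008,0,0.0013,0,0,0,1,0.016,0,0.0013,0,0,0,1,0.024,0,0.0013,0,0,0,1,0.03,0,0.0013,0,0,0,1,0.036,0,0.0013,0,0,0,1,0.042,0,0.0013,0,0,0,1,0.048,0,0.0013,0,0,0,1,0.048,0,0.0013,0,0,0,1]'

```text
time_s: 5.63
position: [0.4489, -0.0683, 0.0332]
tool_rot: [[0.982, -0.191, 0.0], [-0.191, -0.982, -0.0], [0.0, 0.0, -1.0]]
ft_force: [0.4, -0.7, -2.2]
grip_width: 0.0308
```

```bash
python3 - <<'E'
from h import *
im,st=snap("wrist"); print(st["position"],st["ft_force"],st["wrist_torque"])
crop(im,80,0,400,200,"w6")
im,_=snap("scene");crop(im,200,150,320,240,"s6")
E
```

```text
[ 0.44893204 -0.06832308  0.03320608] [ 0.39252984 -0.71925489 -2.1771233 ] [-0.03061249 -0.03517046 -0.04720925]
```

View pics/w6.png

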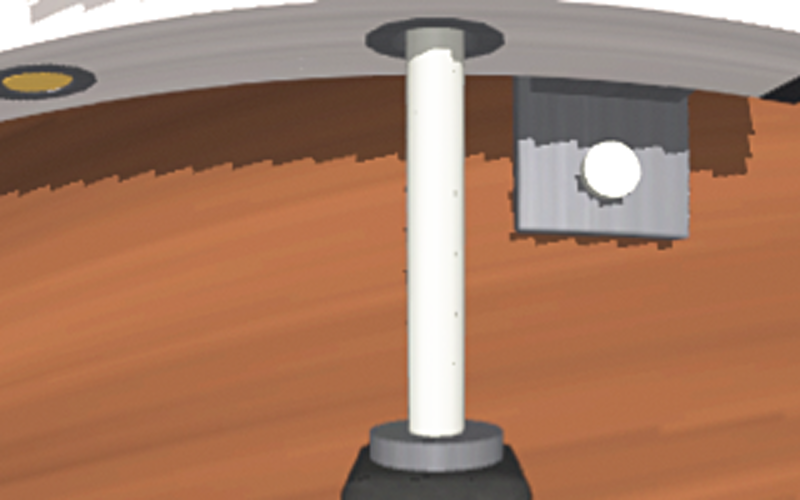

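View pics/s6.png

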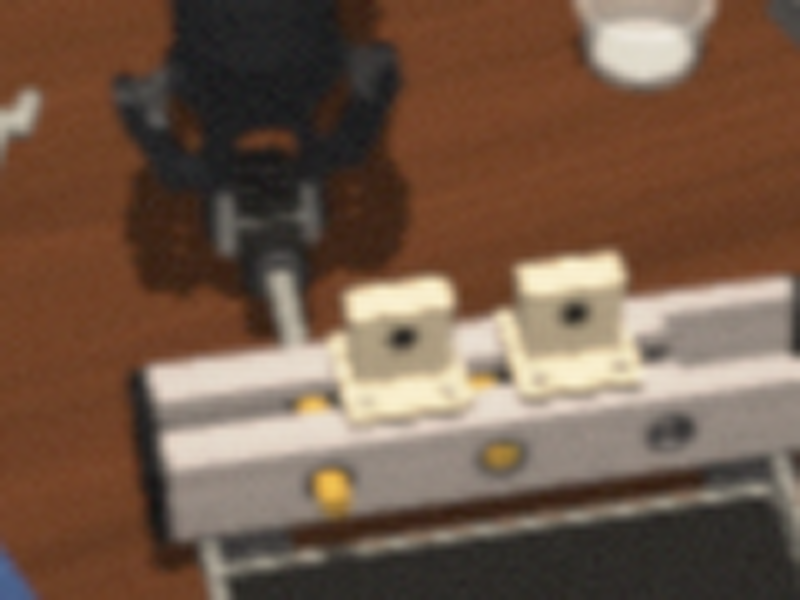

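Request:
jog_arm --deltas '[0.008,0,0,0,0,0,1,0.016,0,0,0,0,0,1,0.024,0,0,0,0,0,1,0.032,0,0,0,0,0,1,0.04,0,0,0,0,0,1,0.048,0,0,0,0,0,1,0.056,0,0,0,0,0,1,0.064,0,0,0,0,0,1,0.072,0,0,0,0,0,1,0.08,0,0,0,0,0,1,0.084,0,0,0,0,0,1,0.084,0,0,0,0,0,1]'

```text
time_s: 6.73
position: [0.5112, -0.0807, 0.0332]
tool_rot: [[0.981, -0.192, 0.001], [-0.192, -0.981, -0.0], [0.001, 0.0, -1.0]]
ft_force: [-0.7, 0.3, -2.3]
grip_width: 0.0308
```

```bash
python3 - <<'E'
from h import *
im,st=snap("wrist"); print(st["position"],st["ft_force"],st["wrist_torque"])
crop(im,80,0,400,200,"w7")
im,_=snap("scene");crop(im,200,170,330,268,"s7")
E
```

```text
[ 0.51123073 -0.08069492  0.03319477] [-0.69075437  0.25952543 -2.33637033] [-0.00099528  0.0444329   0.05129019]
```

View pics/w7.png

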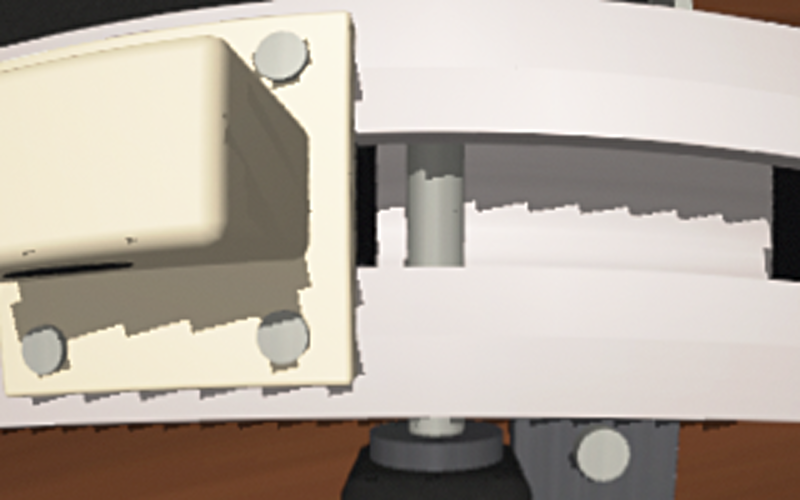

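View pics/s7.png

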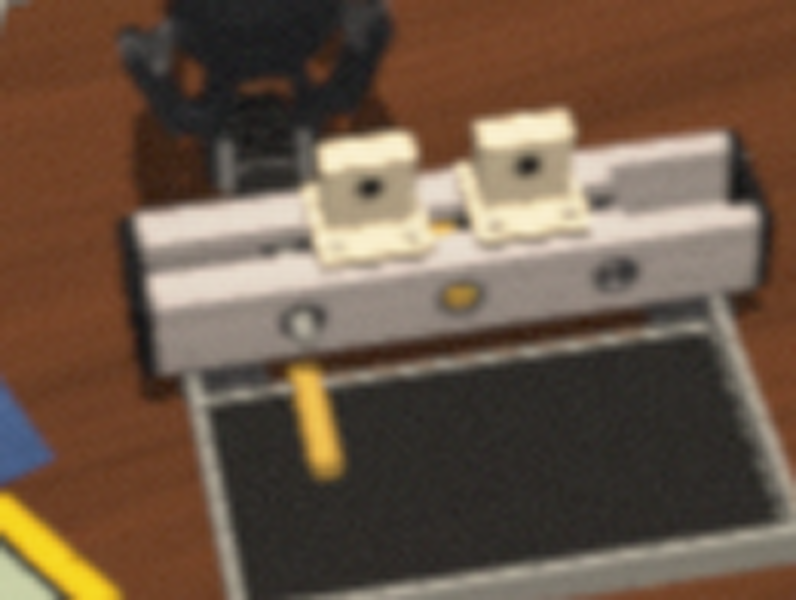

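Request:
jog_arm --deltas '[-0.02,0,0,0,0,0,1,-0.05,0,0,0,0,0,1,-0.08,0,0,0,0,0,1,-0.11,0,0,0,0,0,1,-0.132,0,0,0,0,0,1,-0.132,-0.01,0,0,0,0,1,-0.132,-0.05,0,0,0,0,1,-0.132,-0.1013,0,0,0,0,1,-0.132,-0.1013,0,0,0,0,1,-0.132,-0.1013,0,0,0,0,1]'

```text
time_s: 7.67
position: [0.428, 0.0149, 0.0332]
tool_rot: [[0.982, -0.188, 0.001], [-0.188, -0.982, -0.0], [0.001, -0.0, -1.0]]
ft_force: [0.4, 0.2, -3.2]
grip_width: 0.0307
```

```bash
python3 - <<'E'
from h import *
st=env.observe();R=st["tool_rot"];print(st["position"],st["ft_force"],R[:,0])
for b in ([0.57404,-0.01542,.046],[0.5736,-.0155,.046]): print("bore1 in tool",R.T@(np.array(b)-st["position"]))
im,_=snap("scene");crop(im,200,170,330,268,"s8")
E
```

```text
[0.42801005 0.01485112 0.03324547] [ 0.40504471  0.22511021 -3.16674913] [ 9.82186613e-01 -1.87906712e-01  7.24247811e-04]
bore1 in tool [ 0.14912605  0.00229165 -0.01264657]
bore1 in tool [ 0.14870892  0.0024529  -0.01264687]
```

View pics/s8.png

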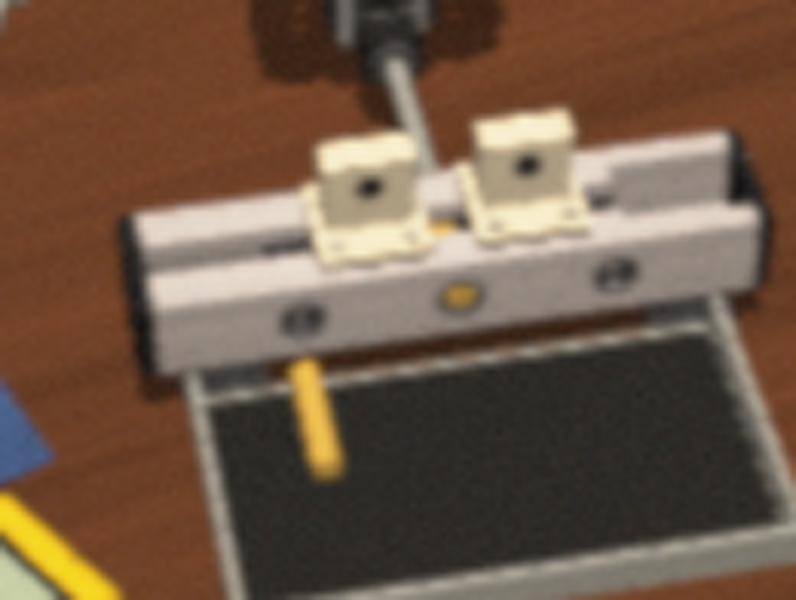

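```bash
cat >> h.py <<'E'
CY=np.radians(-11.0)
CX=np.array([np.cos(CY),np.sin(CY),0]);CYV=np.array([-np.sin(CY),np.cos(CY),0])
B1=np.array([0.5740,-0.0154,0.])
CO=B1+CX*.032-CYV*.002
def toch(X): d=np.asarray(X)-CO;return np.array([d@CX,d@CYV,d[2]])*1e3
def ch(x,y,z=0): return CO+(CX*x+CYV*y)/1e3+np.array([0,0,z/1e3])
E
python3 - <<'E'
from h import *
print("origin",CO)
k=796/130
f=lambda u,v,z:toch(onplane("scene",200+u/k,170+v/k,z)).round(1)
print("pin head",f(327,470,.011),"tail",f(303,368,.011), "tail top",f(303,362,.018))
print("edge",f(210,400,.004),f(640,336,.004))
print("far mouths b2",f(303,321,.046),"b1",f(460,296,.046),"b0",f(616,273,.046))
st=env.observe()
E
```

```text
origin [ 0.60503045 -0.02346914  0.        ]
pin head [ 96.9 -73.4  11. ] tail [ 31.4 -73.3  11. ] tail top [ 34.  -73.6  18. ]
edge [  36.6 -119.4    4. ] [36.4 91.7  4. ]
far mouths b2 [ 34.  -72.8  46. ] b1 [32.6  2.9 46. ] b0 [32.4 79.  46. ]
```

Request:
jog_arm --deltas '[0,0.003,0,0,0,0,1,0,0.003,0,0,0,0,1,0,0.003,0,0,0,0,1]'

```text
time_s: 7.97
position: [0.4273, 0.01, 0.0331]
tool_rot: [[0.981, -0.193, 0.0], [-0.193, -0.981, -0.0], [0.0, 0.0, -1.0]]
ft_force: [1.1, 0.2, -2.8]
grip_width: 0.0305
```

```bash
python3 - <<'E'
from h import *
st=env.observe();R=st["tool_rot"];print(st["position"],R[:,0], np.degrees(np.arctan2(R[1,0],R[0,0])))
for b in ([0.57404,-0.01542,.046],[0.5736,-.0155,.046]): print("bore1 in tool",R.T@(np.array(b)-st["position"]))
E
```

```text
[0.42727047 0.01000911 0.03311202] [ 9.81106698e-01 -1.93467400e-01  1.09576577e-04] -11.155207299204667
bore1 in tool [ 0.14891769 -0.00344596 -0.0128718 ]
bore1 in tool [ 0.14850148 -0.00328235 -0.01287184]
```

Request:
jog_arm --deltas '[0,-0.004,0,0,0,0,1,0,-0.004,0,0,0,0,1,0,-0.004,0,0,0,0,1,0,-0.004,0,0,0,0,1]'

```text
time_s: 8.3
position: [0.4278, 0.0138, 0.0331]
tool_rot: [[0.981, -0.192, -0.0], [-0.192, -0.981, 0.0], [-0.0, -0.0, -1.0]]
ft_force: [0.6, 0.0, -2.8]
grip_width: 0.0306
```

```bash
python3 - <<'E'
from h import *
st=env.observe();R=st["tool_rot"];print(st["position"],R[:,0], np.degrees(np.arctan2(R[1,0],R[0,0])),st["qvel"].round(2))
for b in ([0.57404,-0.01542,.046],[0.5736,-.0155,.046]): print("bore1 in tool",R.T@(np.array(b)-st["position"]))
E
```

```text
[0.4277659  0.01382954 0.03309694] [ 9.81438022e-01 -1.91779580e-01 -4.18590885e-05] -11.056656730823214 [ 0.05  0.01  0.   -0.01 -0.11 -0.01]
bore1 in tool [ 0.14916789  0.000654   -0.01290932]
bore1 in tool [ 0.1487514  0.0008169 -0.0129093]
```

Lateral error is now within 0.8 mm. Adjust by 0.5 mm and drive pin1.

Request:
jog_arm --deltas '[0.008,0.0007,0,0,0,0,1,0.016,0.0007,0,0,0,0,1,0.024,0.0007,0,0,0,0,1,0.03,0.0007,0,0,0,0,1,0.036,0.0007,0,0,0,0,1,0.042,0.0007,0,0,0,0,1,0.048,0.0007,0,0,0,0,1,0.048,0.0007,0,0,0,0,1]'

```text
time_s: 8.97
position: [0.4634, 0.0064, 0.033]
tool_rot: [[0.981, -0.192, -0.0], [-0.192, -0.981, 0.0], [-0.0, -0.0, -1.0]]
ft_force: [0.4, -0.4, -2.9]
grip_width: 0.0309
```

```bash
python3 - <<'E'
from h import *
im,st=snap("wrist"); print(st["position"],st["ft_force"],st["wrist_torque"])
crop(im,80,0,400,200,"w9")
im,_=snap("scene");crop(im,200,170,330,268,"s9")
E
```

```text
[0.46335952 0.00644565 0.03298037] [ 0.3757408  -0.41926088 -2.87330803] [-0.02399845  0.04187026 -0.04135852]
```

View pics/w9.png

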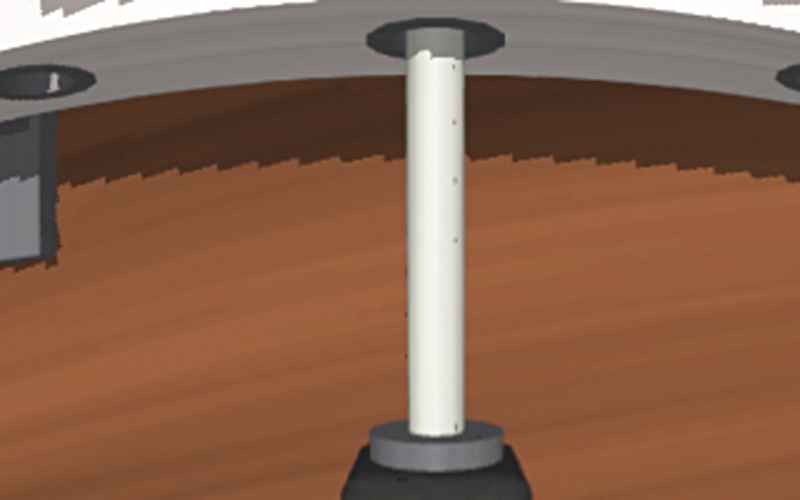

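Centred in the bore, pin moving. Push through (a little deeper).

Request:
jog_arm --deltas '[0.008,0,0,0,0,0,1,0.016,0,0,0,0,0,1,0.024,0,0,0,0,0,1,0.032,0,0,0,0,0,1,0.04,0,0,0,0,0,1,0.048,0,0,0,0,0,1,0.056,0,0,0,0,0,1,0.064,0,0,0,0,0,1,0.072,0,0,0,0,0,1,0.08,0,0,0,0,0,1,0.087,0,0,0,0,0,1,0.087,0,0,0,0,0,1]'

```text
time_s: 10.07
position: [0.5285, -0.0064, 0.0332]
tool_rot: [[0.981, -0.192, 0.002], [-0.192, -0.981, -0.0], [0.002, 0.0, -1.0]]
ft_force: [0.1, -1.2, -3.4]
grip_width: 0.0308
```

```bash
python3 - <<'E'
from h import *
print(env.observe()["ft_force"])
im,_=snap("scene");crop(im,200,170,330,268,"s10")
E
```

```text
[ 0.0665555  -1.16018318 -3.36969246]
```

View pics/s10.png

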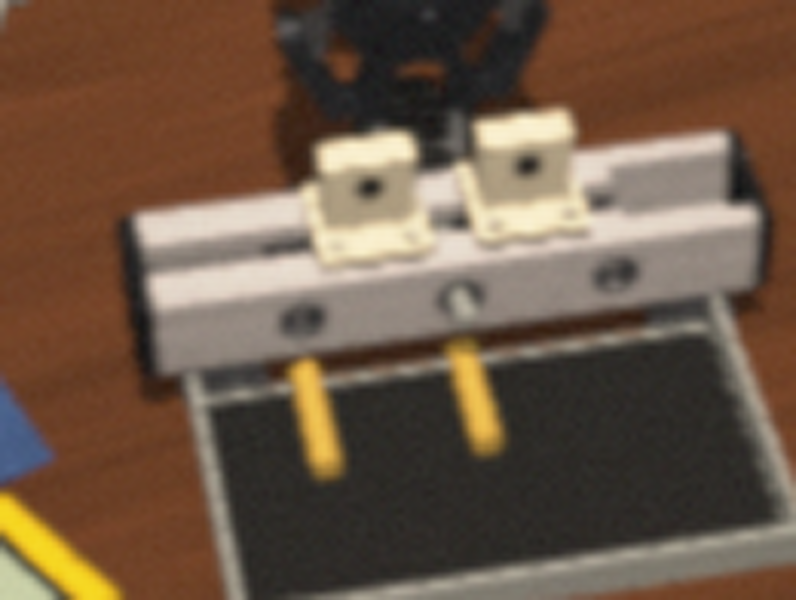

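Request:
jog_arm --deltas '[-0.03,0,0,0,0,0,1,-0.07,0,0,0,0,0,1,-0.11,0,0,0,0,0,1,-0.15,0,0,0,0,0,1,-0.16,0,0,0,0,0,1,-0.16,0,-0.03,0,0,0,1,-0.16,0,-0.08,0,0,0,1,-0.16,0,-0.09,0,0,0,1]'

```text
time_s: 10.78
position: [0.4111, 0.0166, 0.1046]
tool_rot: [[0.981, -0.191, 0.007], [-0.191, -0.982, -0.002], [0.007, 0.0, -1.0]]
ft_force: [0.7, -0.1, -2.6]
grip_width: 0.0309
```

```bash
python3 - <<'E'
from h import *
plan((.470,-.320,.1),18.2)
im,_=snap("scene");crop(im,0,0,512,384,"s11")
E
```

```text
t 10.78 units [0.1629 0.4255 0.0074] [ 0.0007 -0.0021 -0.1624] dist mm 341.8 rows 9 ft [ 0.7 -0.1 -2.6] w 0.0309
```

View pics/s11.png

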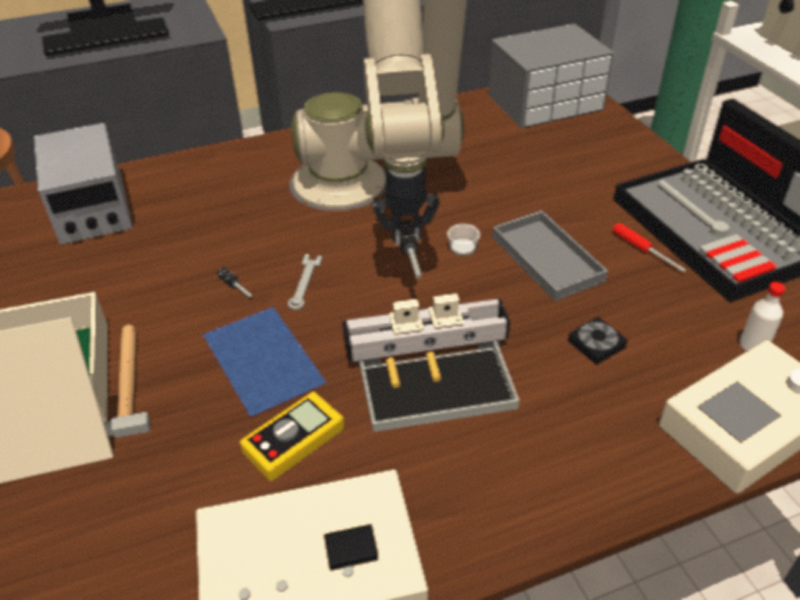

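Request:
jog_arm --deltas '[0,0.05,0,0,0,0,1,0,0.1,0,0,0,0,1,0,0.15,0,0,0,0,1,0.16,0.425,0,0,0,-0.1624,1,0.163,0.4255,0,0,0,-0.1624,1,0.163,0.4255,0,0,0,-0.1624,1,0.163,0.4255,0,0,0,-0.1624,1,0.163,0.4255,0.03,0,0,-0.1624,1,0.163,0.4255,0.08,0,0,-0.1624,1,0.163,0.4255,0.08,0,0,-0.1624,1,0.163,0.4255,0.08,0,0,-0.1624,1,0.163,0.4255,0.08,0,0,-0.1624,1]'

```text
time_s: 11.83
position: [0.4674, -0.3192, 0.039]
tool_rot: [[0.95, 0.312, -0.002], [0.312, -0.95, 0.003], [-0.001, -0.003, -1.0]]
ft_force: [0.7, -0.3, -3.0]
grip_width: 0.0306
```

```bash
python3 - <<'E'
from h import *
plan((.470,-.320,.0075),18.2)
print(env.observe()["position"])
E
```

```text
t 11.83 units [0.003  0.0023 0.042 ] [-0.001   0.0005 -0.0003] dist mm 31.6 rows 1 ft [ 0.7 -0.3 -3. ] w 0.0306
[ 0.46743282 -0.3191683   0.03898176]
```

Request:
jog_arm --deltas '[0.003,0.002,0.02,0,0,0,1,0.003,0.002,0.035,0,0,0,1,0.003,0.002,0.04,0,0,0,1,0.003,0.002,0.0425,0,0,0,1,0.003,0.002,0.0425,0,0,0,1,0.003,0.002,0.0425,0,0,0,1]'

```text
time_s: 12.33
position: [0.471, -0.3203, 0.0097]
tool_rot: [[0.95, 0.312, 0.001], [0.312, -0.95, -0.001], [0.001, 0.001, -1.0]]
ft_force: [0.5, -0.9, -3.2]
grip_width: 0.031
```

Request:
jog_arm --deltas '[0,0,0,0,0,0,-1,0,0,0,0,0,0,-1,0,0,0,0,0,0,-1,0,0,0,0,0,0,-1,0,0,0,0,0,0,-1,0,0,0,0,0,0,-1,0,0,-0.04,0,0,0,-1,0,0,-0.09,0,0,0,-1,0,0,-0.14,0,0,0,-1,0,0,-0.19,0,0,0,-1,0,0,-0.22,0,0,0,-1,0,0,-0.22,0,0,0,-1]'

```text
time_s: 13.33
position: [0.4721, -0.3217, 0.1791]
tool_rot: [[0.95, 0.312, 0.007], [0.312, -0.95, -0.007], [0.004, 0.009, -1.0]]
ft_force: [0.2, -1.3, 0.7]
grip_width: 0.0851
```

```bash
python3 - <<'E'
from h import *
im,st=snap("wrist");crop(im,0,0,512,384,"w12")
print(st["position"],st["ft_force"])
# carrier plan: lug positions from scene/top
im,_=snap("top");crop(im,180,90,400,255,"t12");cv2.imwrite("pics/raw_t12.png",im[:,:,::-1])
E
```

```text
[ 0.47208279 -0.32170893  0.17912945] [ 0.23198055 -1.31635799  0.69250629]
```

View pics/w12.png

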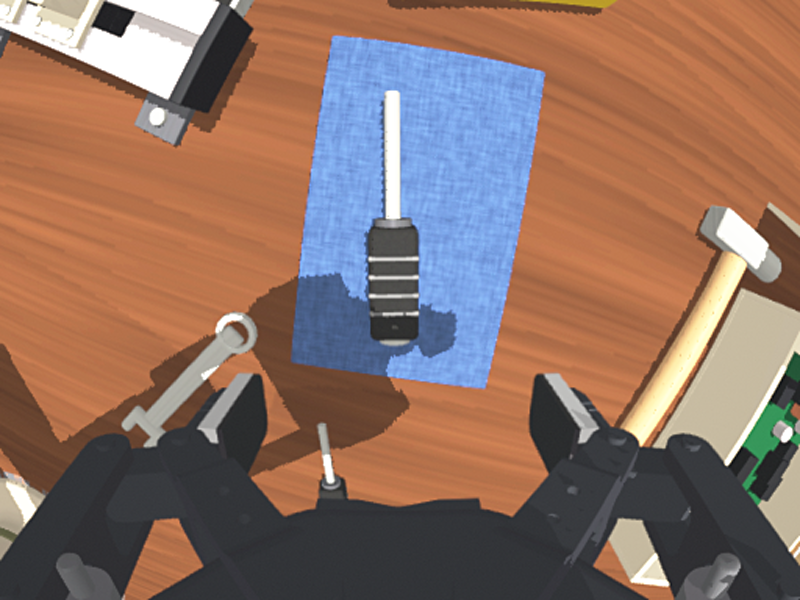

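View pics/t12.png

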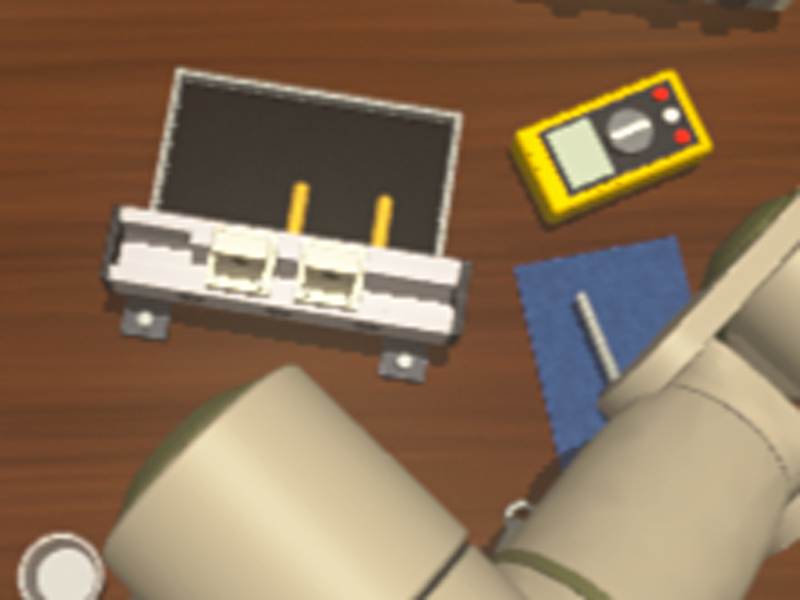

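```bash
python3 - <<'E'
from h import *
st=env.observe();print(st["q"].round(1))
im=cv2.imread("pics/raw_t12.png");s=800/220
T=lambda x,y,z:toch(onplane("top",180+x/s,90+y/s,z)).round(1)
# lug tops (z .120) 
for p in((240,258),(328,278)):print("carrier plate centre?",T(*p,.078))
im=cv2.imread("pics/raw_top0.png")
s=800/512
for p in((195,282),(260,275),(269,396),(202,403)):print("tray",onplane("top",p[0]/s,p[1]/s,.03).round(4))
plan((*(ch(0,40)[:2]),.25),-101)
plan((*(ch(0,40)[:2]),.25),79)
E
```

```text
[-46.1  26.4  76.7  -0.   76.8  25.7]
carrier plate centre? [-2.1 42.5 78. ]
carrier plate centre? [ -6.9 -32.8  78. ]
tray [0.5706 0.3993 0.03  ]
tray [0.5818 0.2701 0.03  ]
tray [0.3409 0.2482 0.03  ]
tray [0.3312 0.3764 0.03  ]
t 13.43 units [ 0.3197 -0.3667 -0.1014] [ 0.000e+00 -5.000e-04  6.621e-01] dist mm 372.7 rows 17 ft [ 0.9  0.1 -1.3] w 0.0853
t 13.43 units [ 0.3197 -0.3667 -0.1014] [ 0.0004  0.     -0.3379] dist mm 372.7 rows 9 ft [ 0.9  0.1 -1.3] w 0.0853
```

Request:
jog_arm --deltas '[0.28,-0.3,-0.09,0,0,-0.3379,-1,0.28,-0.3,-0.09,0,0,-0.3379,-1,0.28,-0.3,-0.09,0,0,-0.3379,-1,0.28,-0.3,-0.09,0,0,-0.3379,-1,0.28,-0.3,-0.09,0,0,-0.3379,-1,0.28,-0.3,-0.09,0,0,-0.3379,-1,0.28,-0.3,-0.09,0,0,-0.3379,-1,0.28,-0.3,-0.09,0,0,-0.3379,-1,0.28,-0.3,-0.09,0,0,-0.3379,-1,0.28,-0.3,-0.09,0,0,-0.3379,-1,0.28,-0.3,-0.09,0,0,-0.3379,-1,0.28,-0.3,-0.09,0,0,-0.3379,-1]'

```text
time_s: 14.43
position: [0.5996, -0.0418, 0.24]
tool_rot: [[0.194, 0.981, -0.002], [0.981, -0.194, 0.0], [0.0, -0.002, -1.0]]
ft_force: [0.4, 0.1, 0.3]
grip_width: 0.0852
```

```bash
python3 - <<'E'
from h import *
im,st=snap("wrist");crop(im,0,0,512,384,"w13");cv2.imwrite("pics/raw_w13.png",im[:,:,::-1]);np.save("st13.npy",st,allow_pickle=True)
print(st["position"],toch(st["position"]),np.degrees(np.arctan2(st["tool_rot"][1,0],st["tool_rot"][0,0])))
E
```

```text
[ 0.5995664  -0.04175178  0.24003778] [ -1.87516884 -18.98932231 240.03777956] 78.83048736231044
```

View pics/w13.png

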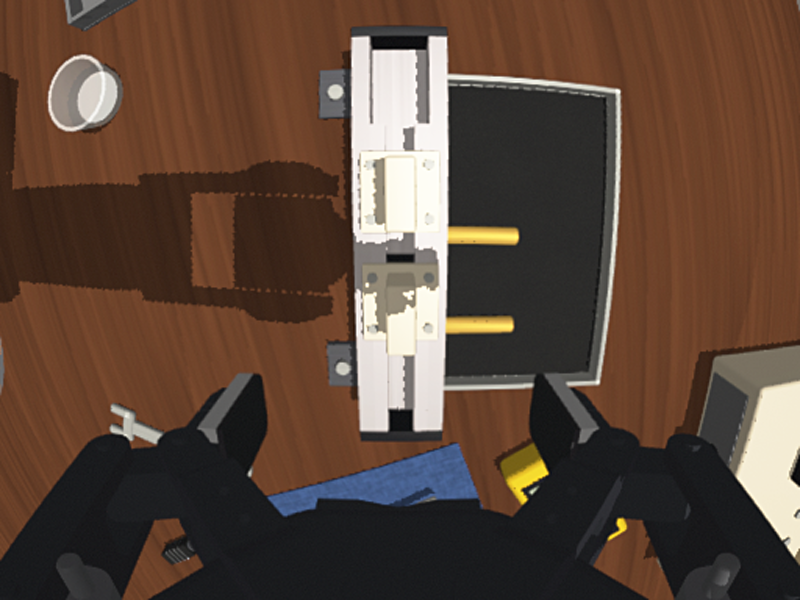

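```bash
python3 - <<'E'
from h import *
st=np.load("st13.npy",allow_pickle=True).item()
f=lambda u,v,z:toch(onplane("wrist",u*.64,v*.64,z,st)).round(1)
print("A plate corners",f(361,151,.078),f(440,151,.078),f(440,233,.078),f(360,232,.078))
print("A lug",f(386,157,.12),f(415,157,.12),f(416,231,.12),f(386,231,.12))
print("B plate",f(363,265,.078),f(439,265,.078),f(437,340,.078),f(362,339,.078));print("B lug",f(387,354,.12),f(414,354,.12))
print("ends channel",f(350,37,.068),f(447,37,.068),f(362,432,.068),f(442,431,.068))
im=cv2.imread("pics/raw_w13.png")[:,:,::-1];crop(im,190,0,330,300,"w13c")
E
```

```text
A plate corners [-25.   65.6  78. ] [26.  65.5 78. ] [26.4 11.5 78. ] [-26.3  12.3  78. ]
A lug [ -7.8  59.7 120. ] [  8.4  59.7 120. ] [  9.   17.8 120. ] [ -8.   17.8 120. ]
B plate [-24.7 -10.   78. ] [ 26.  -10.1  78. ] [ 25.7 -63.3  78. ] [-26.7 -62.4  78. ]
B lug [ -8.1 -56.7 120. ] [  8.3 -56.8 120. ]
ends channel [-33.1 146.6  68. ] [ 32.  146.3  68. ] [ -30.1 -144.4   68. ] [  32.8 -143.7   68. ]
```

View pics/w13c.png

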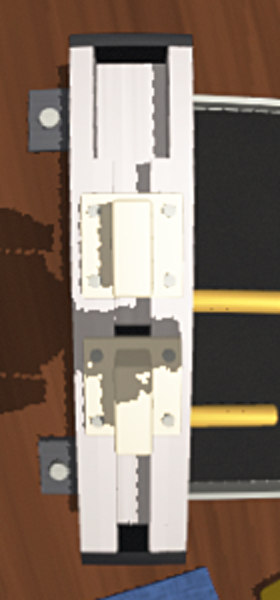

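```bash
python3 - <<'E'
from h import *
plan(ch(0.2,38.7,160),79)
plan(ch(0.2,38.7,87),79)
E
```

```text
t 14.48 units [0.0771 0.0026 0.1072] [-0.0005 -0.     -0.0009] dist mm 99.0 rows 3 ft [-0.5  0.4  0.4] w 0.0851
t 14.48 units [0.0771 0.0028 0.2045] [-0.0005 -0.     -0.0009] dist mm 163.9 rows 4 ft [-0.5  0.4  0.4] w 0.0851
```

Request:
jog_arm --deltas '[0.0771,0.0027,0.07,0,0,0,-1,0.0771,0.0027,0.107,0,0,0,-1,0.0771,0.0027,0.107,0,0,0,-1,0.0771,0.0027,0.15,0,0,0,-1,0.0771,0.0027,0.19,0,0,0,-1,0.0771,0.0027,0.204,0,0,0,-1,0.0771,0.0027,0.204,0,0,0,-1,0.0771,0.0027,0.204,0,0,0,-1]'

```text
time_s: 15.15
position: [0.6134, 0.0146, 0.089]
tool_rot: [[0.192, 0.981, 0.001], [0.981, -0.192, -0.0], [0.0, 0.001, -1.0]]
ft_force: [-0.0, 0.0, -0.0]
grip_width: 0.0852
```

```bash
python3 - <<'E'
from h import *
st=env.observe();print(toch(st["position"]),st["ft_force"])
im,st=snap("wrist");crop(im,0,0,512,384,"w14")
E
```

```text
[ 0.95631747 39.00142332 89.02133151] [-0.03853452  0.03341909 -0.03917974]
```

View pics/w14.png

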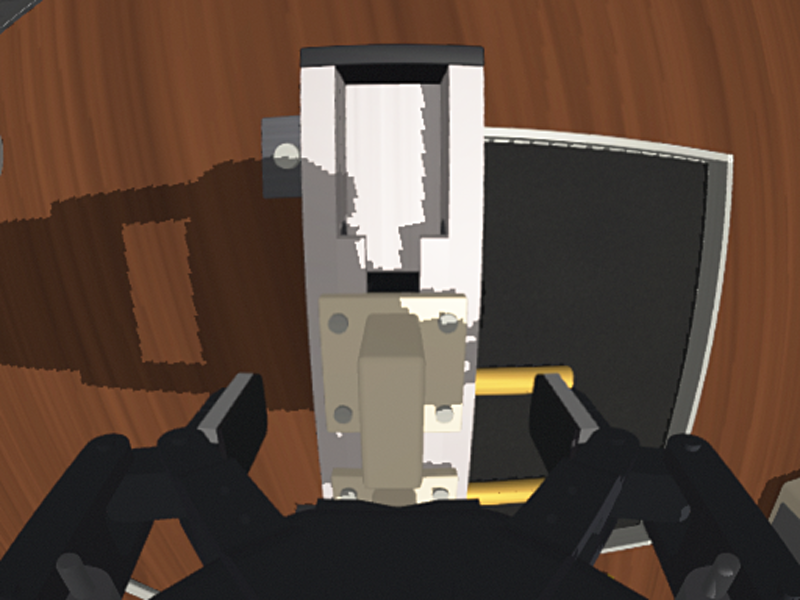

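Request:
jog_arm --deltas '[0,0.0005,0.002,0,0,0,1,0,0.0005,0.002,0,0,0,1,0,0.0005,0.002,0,0,0,1,0,0.0005,0.002,0,0,0,1,0,0.0005,0.002,0,0,0,1,0,0.0005,0.002,0,0,0,1,0,0.0005,0.002,0,0,0,1,0,0.0005,0.002,0,0,0,1]' --grip_force 50

```text
time_s: 15.87
position: [0.6135, 0.0152, 0.087]
tool_rot: [[0.191, 0.982, 0.0], [0.982, -0.191, -0.0], [0.0, 0.0, -1.0]]
ft_force: [0.2, -0.2, 2.8]
grip_width: 0.0174
```

```bash
python3 - <<'E'
from h import *
st=env.observe();print(toch(st["position"]),st["ft_force"],st["wrist_torque"],st["grip_width"])
E
```

```text
[ 0.95744053 39.5842903  86.99079018] [ 0.22802619 -0.18397131  2.81319614] [-0.03654192  0.02253937  0.03735208] 0.0173624251173633
```

Request:
jog_arm --deltas '[0,0,-0.0035,0,0,0,1,0.01,-0.0005,-0.0035,0,0,0,1,0.022,-0.0005,-0.0035,0,0,0,1,0.034,-0.0005,-0.0035,0,0,0,1,0.046,-0.0005,-0.0035,0,0,0,1,0.058,-0.0005,-0.0035,0,0,0,1,0.07,-0.0005,-0.0035,0,0,0,1,0.082,-0.0005,-0.0035,0,0,0,1,0.094,-0.0005,-0.0035,0,0,0,1,0.103,-0.0005,-0.0035,0,0,0,1,0.103,-0.0005,-0.0035,0,0,0,1,0.103,-0.0005,-0.0035,0,0,0,1]'

```text
time_s: 16.87
position: [0.6277, 0.0914, 0.0893]
tool_rot: [[0.19, 0.982, -0.0], [0.982, -0.19, -0.0], [-0.0, -0.0, -1.0]]
ft_force: [-0.6, 0.3, -2.6]
grip_width: 0.0173
```

```bash
python3 - <<'E'
from h import *
st=env.observe();print(toch(st["position"]),st["ft_force"],st["wrist_torque"],st["grip_width"])
im,st=snap("wrist");crop(im,0,0,512,384,"w15")
im,st=snap("scene");crop(im,200,130,360,250,"s15")
E
```

```text
[  0.37516642 117.09030059  89.3015004 ] [-0.62158937  0.30379193 -2.57752197] [-0.02163477  0.00588667 -0.06309858] 0.01726583474094034
```

View pics/s15.png

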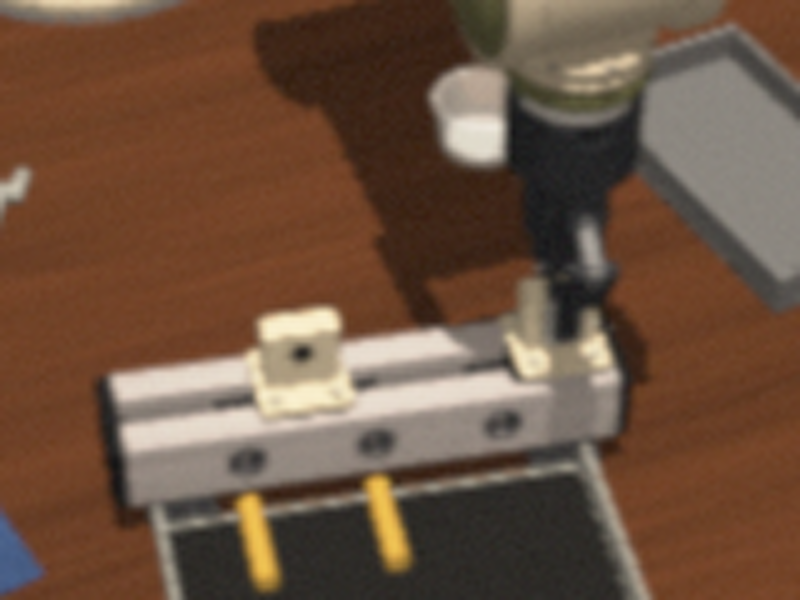

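View pics/w15.png

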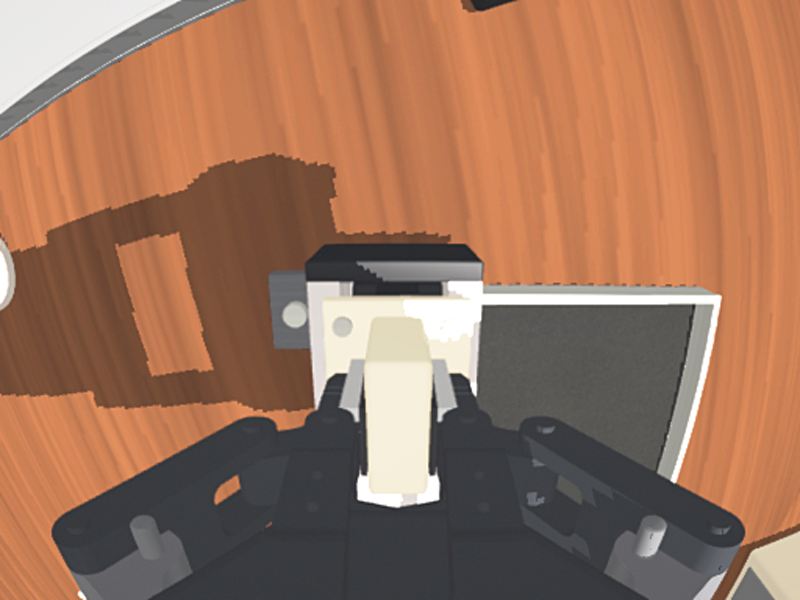

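Request:
jog_arm --deltas '[0,0,-0.012,0,0,0,1,0,0,-0.024,0,0,0,1,0,0,-0.036,0,0,0,1,0,0,-0.05,0,0,0,1,0,0,-0.07,0,0,0,1,0,0,-0.1,0,0,0,1,0,0,-0.14,0,0,0,1,0,0,-0.18,0,0,0,1,0,0,-0.18,0,0,0,1]'

```text
time_s: 17.72
position: [0.6296, 0.091, 0.2323]
tool_rot: [[0.191, 0.982, 0.013], [0.982, -0.191, -0.001], [0.002, 0.012, -1.0]]
ft_force: [0.5, -1.3, -2.1]
grip_width: 0.0175
```

```bash
python3 - <<'E'
from h import *
st=env.observe();print(toch(st["position"]),st["ft_force"],st["wrist_torque"],st["grip_width"])
im,st=snap("scene");crop(im,200,60,420,225,"s16");cv2.imwrite("pics/raw_s16.png",im[:,:,::-1])
im,st=snap("top");crop(im,80,100,300,265,"t16");cv2.imwrite("pics/raw_t16.png",im[:,:,::-1])
E
```

```text
[  2.2951061  117.0966183  232.28598995] [ 0.45713126 -1.25579807 -2.12702601] [-0.03499079 -0.05277792  0.05739616] 0.01745761020491775
```

View pics/s16.png

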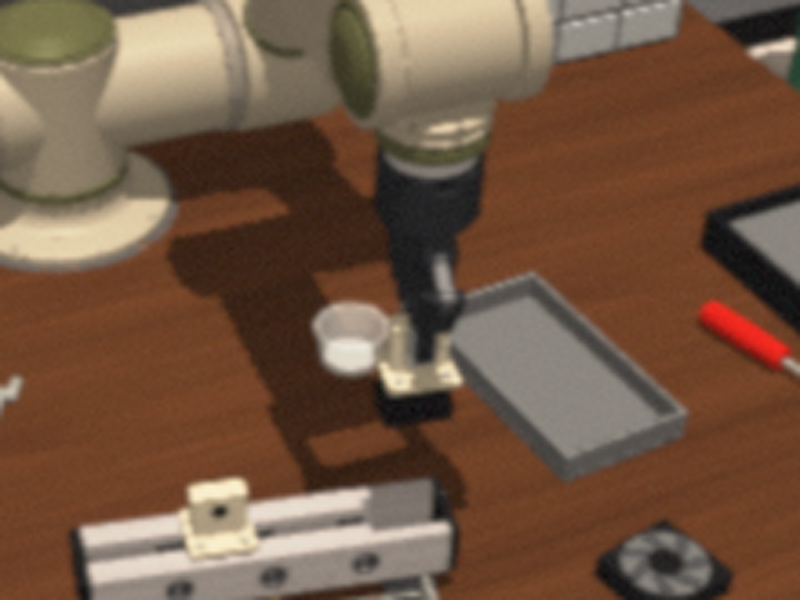

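View pics/t16.png

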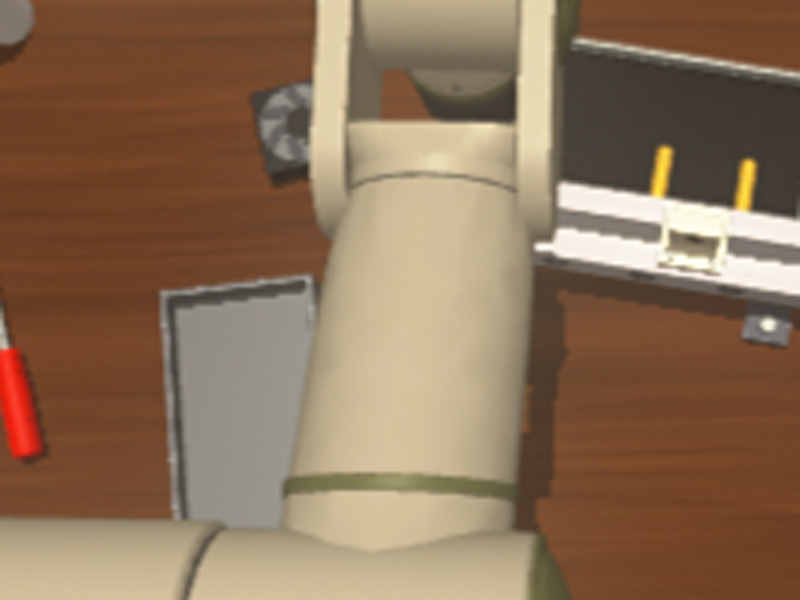

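```bash
python3 - <<'E'
from h import *
s=800/220
f=lambda u,v:onplane("scene",200+u/s,60+v/s,.03).round(4)
print(f(532,275),f(686,414),f(566,465))
C=np.array([.456,.3235]);y=np.radians(5.4);d=np.array([np.cos(y),np.sin(y)])
for k in(.055,-.055):
    p=C+d*k;print(p);plan((*p,.2),95.4);plan((*p,.0615),95.4)
print(env.observe()["q"])
E
```

```text
[0.3433 0.3719 0.03  ] [0.5787 0.3961 0.03  ] [0.597  0.2644 0.03  ]
[0.51075591 0.32867596]
t 17.82 units [ 0.2812 -0.2139  0.0343] [ 0.001  -0.     -0.0911] dist mm 266.2 rows 7 ft [-0.6 -0.1 -4. ] w 0.0172
t 17.82 units [ 0.2811 -0.2145  0.2189] [ 0.001  -0.     -0.0911] dist mm 311.9 rows 8 ft [-0.6 -0.1 -4. ] w 0.0172
[0.40124409 0.31832404]
t 17.82 units [ 0.2398 -0.3546  0.0338] [ 0.001  -0.     -0.0911] dist mm 322.0 rows 8 ft [-0.6 -0.1 -4. ] w 0.0172
t 17.82 units [ 0.2397 -0.3552  0.2185] [ 0.001  -0.     -0.0911] dist mm 360.7 rows 9 ft [-0.6 -0.1 -4. ] w 0.0172
[-2.42057566e+00  3.06289723e+01  6.03000791e+01  1.41670297e-04
  8.88937163e+01  8.57791028e+00]
```

Request:
jog_arm --deltas '[0.26,-0.22,0,0,0,-0.0911,1,0.26,-0.22,0,0,0,-0.0911,1,0.26,-0.22,0,0,0,-0.0911,1,0.26,-0.22,0,0,0,-0.0911,1,0.26,-0.22,0,0,0,-0.0911,1,0.26,-0.22,0,0,0,-0.0911,1,0.26,-0.22,0,0,0,-0.0911,1,0.26,-0.22,0,0,0,-0.0911,1,0.26,-0.22,0,0,0,-0.0911,1]'

```text
time_s: 18.57
position: [0.5027, 0.3137, 0.2234]
tool_rot: [[-0.095, 0.995, -0.002], [0.995, 0.095, -0.001], [-0.001, -0.002, -1.0]]
ft_force: [0.7, 0.2, -3.2]
grip_width: 0.0173
```

```bash
python3 - <<'E'
from h import *
im,st=snap("wrist");crop(im,0,0,512,384,"w17");np.save("st17.npy",st,allow_pickle=True);cv2.imwrite("pics/raw_w17.png",im[:,:,::-1])
print(st["position"])
im,st=snap("scene");crop(im,260,80,420,200,"s17")
E
```

```text
[0.50268377 0.3137279  0.2234039 ]
```

View pics/w17.png

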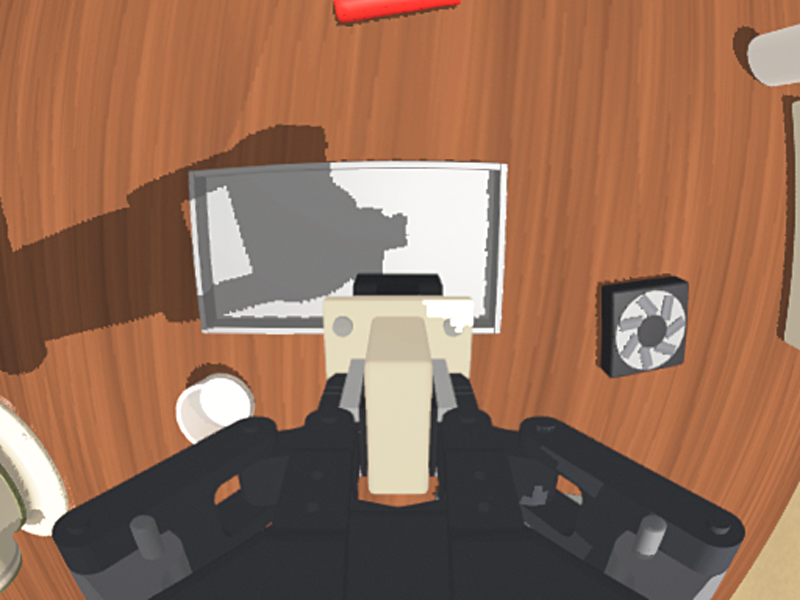

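View pics/s17.png

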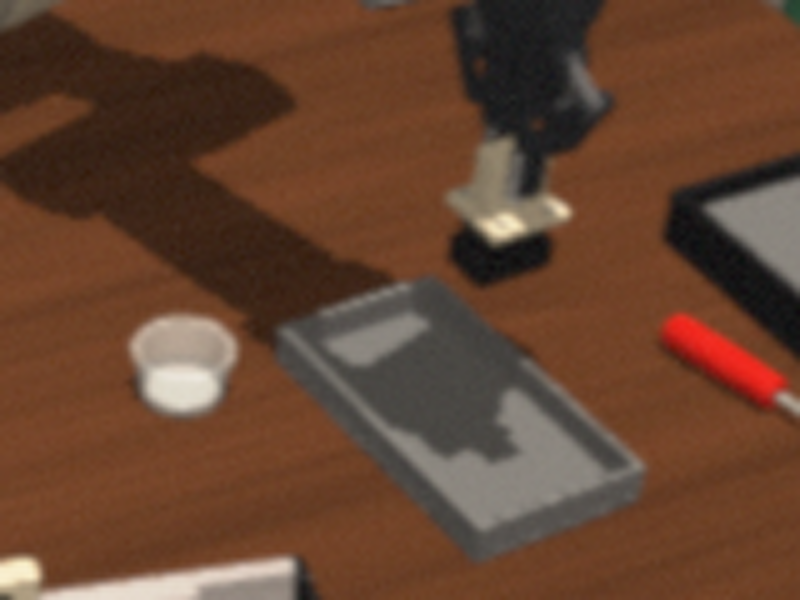

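```bash
python3 - <<'E'
from h import *
st=np.load("st17.npy",allow_pickle=True).item()
c=np.array([onplane("wrist",u*.64,v*.64,.03,st) for u,v in((190,172),(507,164),(499,333),(203,333))]);print(c.round(4),c.mean(0))
e=[np.linalg.norm(c[i]-c[(i+1)%4]) for i in range(4)];print(e)
d=(c[1]-c[0]+c[2]-c[3])[:2];print("yaw",np.degrees(np.arctan2(d[1],d[0])));d/=np.linalg.norm(d)
s=5
f=lambda u,v,z=.03:onplane("scene",260+u/s,80+v/s,z).round(4)
print(f(277,330),f(432,278),f(645,467),f(483,540))
C=c.mean(0)[:2]
for k in(.06,-.06):
    p=C+d*k;print(p);plan((*p,.2),95.4);plan((*p,.0615),95.4)
E
```

```text
[[0.3379 0.3756 0.03  ]
 [0.5742 0.399  0.03  ]
 [0.586  0.2707 0.03  ]
 [0.3498 0.2469 0.03  ]] [0.4619627  0.32304419 0.03      ]
[np.float64(0.23751751757440004), np.float64(0.12880039486783162), np.float64(0.2374660669486553), np.float64(0.12920710260391943)]
yaw 5.695081068833561
[0.3552 0.2443 0.03  ] [0.3433 0.3723 0.03  ] [0.5773 0.3984 0.03  ] [0.5987 0.2668 0.03  ]
[0.52166655 0.32899825]
t 18.67 units [0.0193 0.0261 0.0316] [-0.0004  0.0002 -0.0005] dist mm 34.0 rows 1 ft [ 0.8  0.3 -4.4] w 0.0173
t 18.67 units [0.0195 0.0263 0.2162] [-0.0004  0.0002 -0.0005] dist mm 164.0 rows 4 ft [ 0.8  0.3 -4.4] w 0.0173
[0.40225886 0.31709013]
t 18.67 units [ 0.0183 -0.1339  0.0317] [-0.0004  0.0002 -0.0005] dist mm 104.1 rows 3 ft [ 0.8  0.3 -4.4] w 0.0173
t 18.67 units [ 0.0184 -0.1337  0.2164] [-0.0004  0.0002 -0.0005] dist mm 191.3 rows 5 ft [ 0.8  0.3 -4.4] w 0.0173
```

Request:
jog_arm --deltas '[0.0193,0.0262,0.05,0,0,0,1,0.0193,0.0262,0.09,0,0,0,1,0.0193,0.0262,0.13,0,0,0,1,0.0193,0.0262,0.17,0,0,0,1,0.0193,0.0262,0.195,0,0,0,1,0.0193,0.0262,0.205,0,0,0,1,0.0193,0.0262,0.212,0,0,0,1,0.0193,0.0262,0.216,0,0,0,1,0.0193,0.0262,0.216,0,0,0,1,0.0193,0.0262,0.216,0,0,0,1]'

```text
time_s: 19.5
position: [0.5219, 0.3303, 0.0635]
tool_rot: [[-0.094, 0.996, 0.002], [0.996, 0.094, 0.001], [0.001, 0.002, -1.0]]
ft_force: [-0.6, -0.5, -3.6]
grip_width: 0.0171
```

```bash
python3 - <<'E'
from h import *
st=env.observe();print(st["position"],st["ft_force"],st["wrist_torque"])
im,st=snap("scene");crop(im,260,80,420,200,"s18")
E
```

```text
[0.52186637 0.33028013 0.06354578] [-0.64239227 -0.49779293 -3.56448755] [-0.01358798 -0.01204831 -0.00841303]
```

View pics/s18.png

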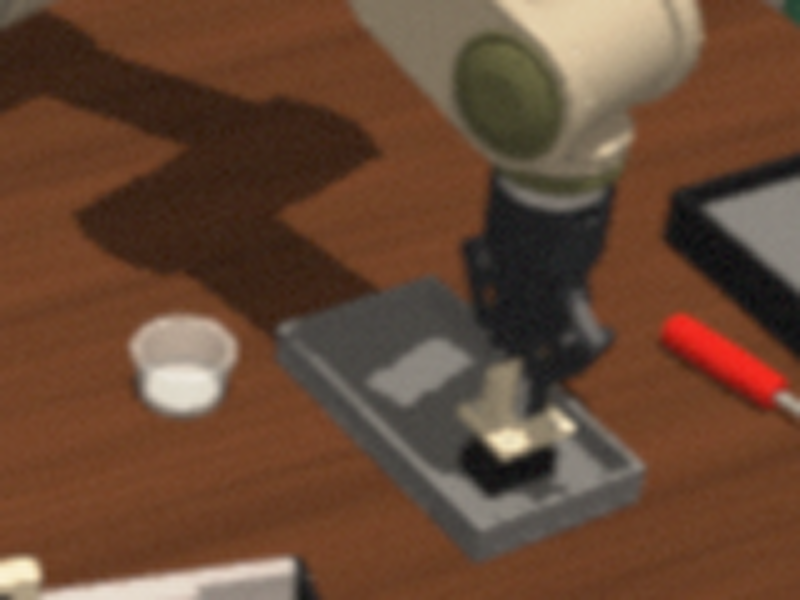

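Request:
jog_arm --deltas '[0,0,0.002,0,0,0,1,0,0,0.004,0,0,0,1,0,0,0.0045,0,0,0,1,0,0,0.0045,0,0,0,1]'

```text
time_s: 19.88
position: [0.5216, 0.3306, 0.0601]
tool_rot: [[-0.094, 0.996, 0.002], [0.996, 0.094, 0.001], [0.001, 0.002, -1.0]]
ft_force: [-1.3, 0.8, 5.3]
grip_width: 0.0173
```

Foot is on the floor (+5 N). Release and rise.

Request:
jog_arm --deltas '[0,0,0,0,0,0,0.5,0,0,0,0,0,0,0,0,0,0,0,0,0,-1,0,0,0,0,0,0,-1,0,0,0,0,0,0,-1,0,0,0,0,0,0,-1,0,0,-0.03,0,0,0,-1,0,0,-0.07,0,0,0,-1,0,0,-0.12,0,0,0,-1,0,0,-0.17,0,0,0,-1,0,0,-0.22,0,0,0,-1,0,0,-0.24,0,0,0,-1]'

```text
time_s: 20.88
position: [0.5221, 0.3307, 0.2447]
tool_rot: [[-0.094, 0.996, 0.008], [0.996, 0.094, 0.003], [0.002, 0.008, -1.0]]
ft_force: [0.1, 0.3, 0.5]
grip_width: 0.0855
```

```bash
python3 - <<'E'
from h import *
st=env.observe();print(st["position"],st["q"])
im,_=snap("scene");crop(im,0,0,512,384,"s19")
plan(ch(0.3,-36.3,200),79)
plan(ch(0.3,-36.3,87),79)
E
```

```text
[0.52212065 0.33069986 0.24471128] [ 2.13899718e+01  2.81542906e+01  6.15923189e+01 -7.73250046e-04
  8.97891860e+01  1.59779949e+01]
t 20.93 units [-0.5274  0.0511  0.0599] [ 0.003  -0.0013  0.0912] dist mm 400.0 rows 10 ft [ 0.5 -0.1  1.5] w 0.0852
t 20.93 units [-0.5279  0.0496  0.2106] [ 0.003  -0.0013  0.0912] dist mm 427.9 rows 11 ft [ 0.5 -0.1  1.5] w 0.0852
```

View pics/s19.png

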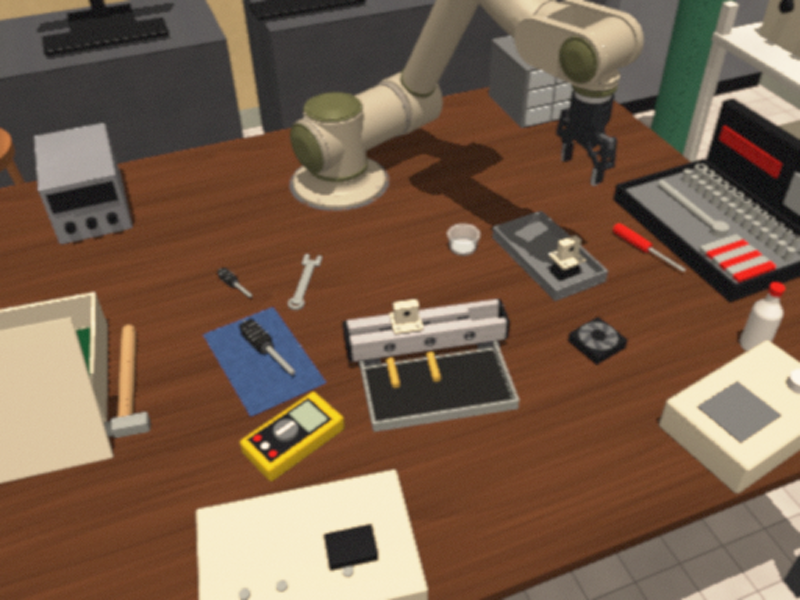

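Request:
jog_arm --deltas '[-0.527,0.0505,0.06,0,0,0.0912,-1,-0.527,0.0505,0.06,0,0,0.0912,-1,-0.527,0.0505,0.06,0,0,0.0912,-1,-0.527,0.0505,0.06,0,0,0.0912,-1,-0.527,0.0505,0.06,0,0,0.0912,-1,-0.527,0.0505,0.06,0,0,0.0912,-1,-0.527,0.0505,0.06,0,0,0.0912,-1,-0.527,0.0505,0.06,0,0,0.0912,-1,-0.527,0.0505,0.06,0,0,0.0912,-1,-0.527,0.0505,0.06,0,0,0.0912,-1,-0.527,0.0505,0.06,0,0,0.0912,-1,-0.527,0.0505,0.06,0,0,0.0912,-1]'

```text
time_s: 21.93
position: [0.5959, -0.0608, 0.193]
tool_rot: [[0.193, 0.981, -0.002], [0.981, -0.193, 0.001], [0.0, -0.002, -1.0]]
ft_force: [-0.4, 1.5, 0.1]
grip_width: 0.0854
```

```bash
python3 - <<'E'
from h import *
st=env.observe();print(toch(st["position"]))
plan(ch(0.3,-36.3,130),79)
plan(ch(0.3,-36.3,87),79)
E
```

```text
[ -1.88184352 -38.34941561 193.00022641]
t 21.93 units [0.0027 0.003  0.084 ] [-0.0005 -0.0001 -0.0008] dist mm 63.1 rows 2 ft [-0.4  1.5  0.1] w 0.0854
t 21.93 units [0.0027 0.0031 0.1413] [-0.0005 -0.0001 -0.0008] dist mm 106.0 rows 3 ft [-0.4  1.5  0.1] w 0.0854
```

Request:
jog_arm --deltas '[0.0027,0.003,0.05,0,0,-0.0008,-1,0.0027,0.003,0.084,0,0,-0.0008,-1,0.0027,0.003,0.11,0,0,-0.0008,-1,0.0027,0.003,0.13,0,0,-0.0008,-1,0.0027,0.003,0.14,0,0,-0.0008,-1,0.0027,0.003,0.14,0,0,-0.0008,-1,0.0027,0.003,0.14,0,0,-0.0008,-1]'

```text
time_s: 22.52
position: [0.5989, -0.0574, 0.0895]
tool_rot: [[0.188, 0.982, 0.0], [0.982, -0.188, -0.0], [0.0, 0.0, -1.0]]
ft_force: [1.1, -0.2, 0.7]
grip_width: 0.0852
```

```bash
python3 - <<'E'
from h import *
im,st=snap("wrist");crop(im,0,0,512,384,"w20");print(toch(st["position"]),st["ft_force"],np.degrees(np.arctan2(st["tool_rot"][1,0],st["tool_rot"][0,0])))
E
```

```text
[  0.43075933 -34.44070794  89.50811631] [ 1.10650929 -0.16375743  0.71235722] 79.18716647164003
```

View pics/w20.png

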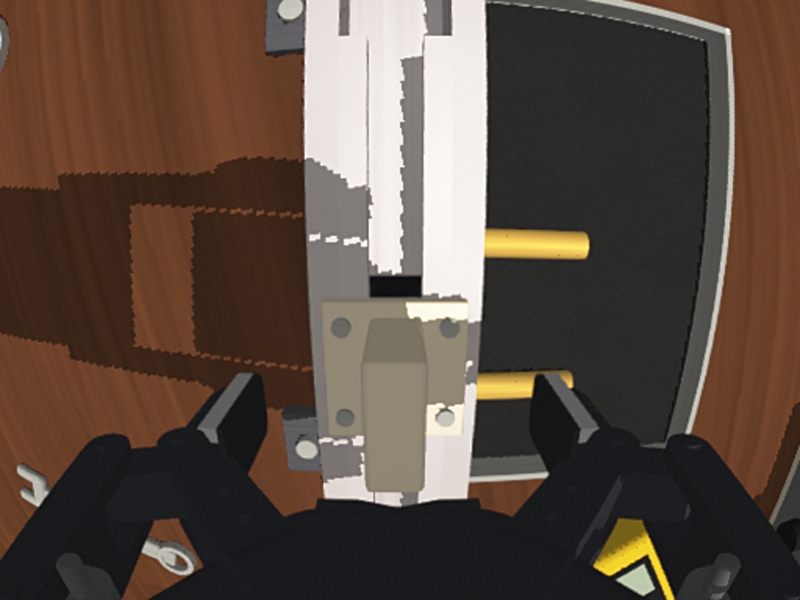

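Request:
jog_arm --deltas '[0,0,0.002,0,0,0.001,1,0,0,0.002,0,0,0.001,1,0,0,0.002,0,0,0.001,1,0,0,0.002,0,0,0.001,1,0,0,0.002,0,0,0.001,1,0,0,0.002,0,0,0.001,1,0,0,0.002,0,0,0.001,1,0,0,0.002,0,0,0.001,1]' --grip_force 50

```text
time_s: 23.23
position: [0.5988, -0.0582, 0.0876]
tool_rot: [[0.192, 0.981, 0.0], [0.981, -0.192, -0.0], [-0.0, 0.0, -1.0]]
ft_force: [-0.9, -0.8, 2.2]
grip_width: 0.0174
```

```bash
python3 - <<'E'
from h import *
st=env.observe();print(toch(st["position"]),st["ft_force"],st["wrist_torque"],st["grip_width"],np.degrees(np.arctan2(st["tool_rot"][1,0],st["tool_rot"][0,0])))
print((st["tool_rot"].T@(ch(0.3,118.0,89.5)-st["position"])/.75).round(4))
E
```

```text
[  0.50916502 -35.24354241  87.62698366] [-0.85119044 -0.8323883   2.23534487] [-0.04992197 -0.03164946  0.03799725] 0.017408227000484906 78.94729737139117
[ 0.2043 -0.0005 -0.0025]
```

Request:
jog_arm --deltas '[0,0,-0.003,0,0,0,1,0.008,0,-0.003,0,0,0,1,0.02,0,-0.003,0,0,0,1,0.035,0,-0.003,0,0,0,1,0.05,0,-0.003,0,0,0,1,0.065,0,-0.003,0,0,0,1,0.08,0,-0.003,0,0,0,1,0.095,0,-0.003,0,0,0,1,0.11,0,-0.003,0,0,0,1,0.125,0,-0.003,0,0,0,1,0.14,0,-0.003,0,0,0,1,0.15,0,-0.003,0,0,0,1]'

```text
time_s: 24.23
position: [0.6204, 0.0538, 0.0897]
tool_rot: [[0.191, 0.982, 0.0], [0.982, -0.191, 0.0], [0.0, 0.0, -1.0]]
ft_force: [-0.0, -0.2, -3.3]
grip_width: 0.0173
```

```bash
python3 - <<'E'
from h import *
st=env.observe();print(toch(st["position"]),st["ft_force"],st["wrist_torque"],st["grip_width"],np.degrees(np.arctan2(st["tool_rot"][1,0],st["tool_rot"][0,0])))
print((st["tool_rot"].T@(ch(0.3,118.0,89.5)-st["position"])/.75).round(4))
E
```

```text
[ 0.37305636 78.82926193 89.726083  ] [-0.01325394 -0.16719764 -3.34102807] [ 0.00304082 -0.0213382   0.03128769] 0.017277200563417628 78.987250153013
[ 0.0522 -0.0001  0.0003]
```

Request:
jog_arm --deltas '[0.012,0,0,0,0,0,1,0.026,0,0,0,0,0,1,0.04,0,0,0,0,0,1,0.052,0,0,0,0,0,1,0.052,0,0,0,0,0,1,0.052,0,0,0,0,0,1]'

```text
time_s: 24.73
position: [0.6277, 0.091, 0.0896]
tool_rot: [[0.191, 0.982, -0.0], [0.982, -0.191, -0.0], [-0.0, -0.0, -1.0]]
ft_force: [1.0, -0.3, -2.6]
grip_width: 0.0175
```

```bash
python3 - <<'E'
from h import *
im,st=snap("wrist");crop(im,150,120,360,300,"w21")
print(toch(st["position"]),st["ft_force"],st["wrist_torque"],st["grip_width"])
E
```

```text
[  0.45272733 116.69534816  89.63381765] [ 0.96842179 -0.25089583 -2.60170297] [-0.05986316 -0.01838837  0.03620233] 0.017534335688862254
```

View pics/w21.png

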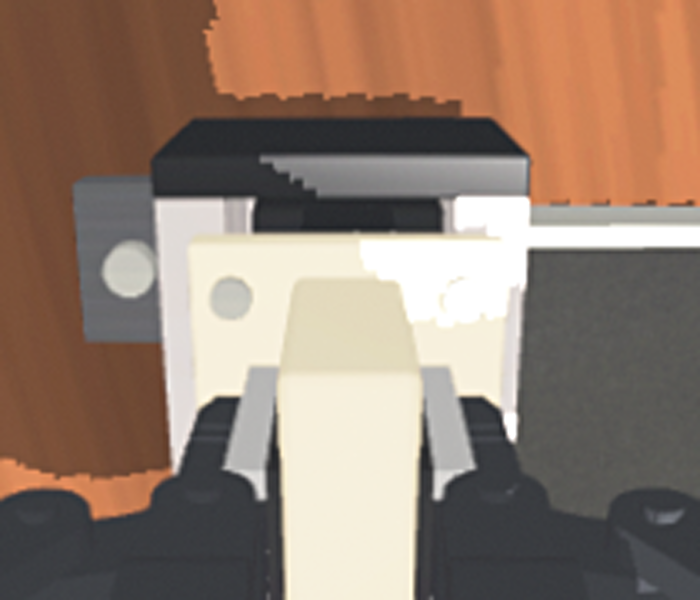

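Request:
jog_arm --deltas '[0.002,0,0,0,0,0,1,0.002,0,0,0,0,0,1,0.002,0,-0.012,0,0,0,1,0.002,0,-0.024,0,0,0,1,0.002,0,-0.036,0,0,0,1,0.002,0,-0.05,0,0,0,1,0.002,0,-0.07,0,0,0,1,0.002,0,-0.1,0,0,0,1,0.002,0,-0.14,0,0,0,1,0.002,0,-0.18,0,0,0,1,0.002,0,-0.18,0,0,0,1]'

```text
time_s: 25.7
position: [0.6299, 0.092, 0.2326]
tool_rot: [[0.192, 0.981, 0.013], [0.981, -0.192, -0.001], [0.002, 0.012, -1.0]]
ft_force: [1.2, -0.0, -2.6]
grip_width: 0.0174
```

```bash
python3 - <<'E'
from h import *
st=env.observe();print(toch(st["position"]),st["ft_force"],st["wrist_torque"],st["grip_width"])
im,_=snap("scene");crop(im,200,60,420,225,"s22")
p=(.402,.3175)
plan((*p,.225),95.5)
E
```

```text
[  2.36002727 118.1188715  232.63824473] [ 1.18081636 -0.04601811 -2.56789646] [ 0.01558928 -0.06957559 -0.04715663] 0.017356546115730575
t 25.75 units [ 0.237  -0.3547  0.0031] [ 0.0026 -0.     -0.0919] dist mm 320.0 rows 8 ft [ 0.1  0.3 -3.3] w 0.0172
```

View pics/s22.png

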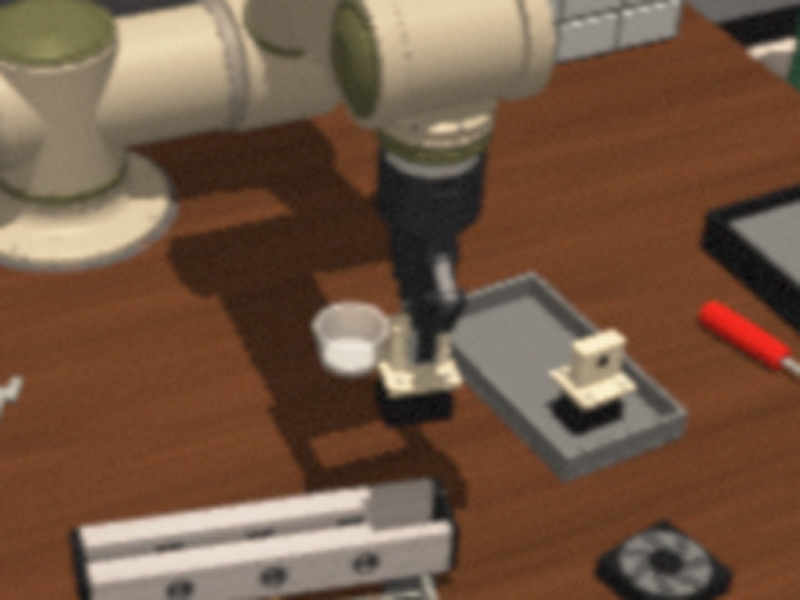

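Request:
jog_arm --deltas '[0.237,-0.3547,0,0,0,-0.0919,1,0.237,-0.3547,0,0,0,-0.0919,1,0.237,-0.3547,0,0,0,-0.0919,1,0.237,-0.3547,0,0,0,-0.0919,1,0.237,-0.3547,0,0,0,-0.0919,1,0.237,-0.3547,0,0,0,-0.0919,1,0.237,-0.3547,0,0,0,-0.0919,1,0.237,-0.3547,0,0,0,-0.0919,1,0.237,-0.3547,0,0,0,-0.0919,1,0.237,-0.3547,0,0,0,-0.0919,1]'

```text
time_s: 26.58
position: [0.3996, 0.3182, 0.2244]
tool_rot: [[-0.099, 0.995, -0.001], [0.995, 0.099, -0.001], [-0.0, -0.001, -1.0]]
ft_force: [0.4, -0.5, -3.0]
grip_width: 0.0175
```

```bash
python3 - <<'E'
from h import *
im,st=snap("wrist");crop(im,0,0,512,384,"w23");print(st["position"])
f=lambda u,v:onplane("wrist",u*.64,v*.64,.03,st).round(4)
plan((.402,.3175,.0625),95.5)
im,_=snap("scene");crop(im,260,80,420,200,"s23")
E
```

```text
[0.39958701 0.31819367 0.22441094]
t 26.63 units [-1.000e-04  2.000e-03  2.159e-01] [-0.0002  0.0002  0.0003] dist mm 161.9 rows 4 ft [ 0.3  0.3 -2.8] w 0.0173
```

View pics/w23.png

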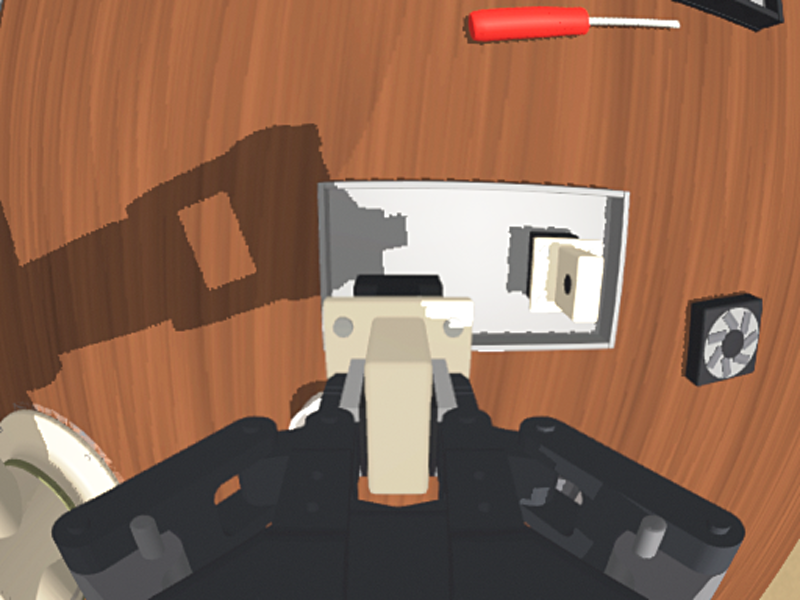

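Request:
jog_arm --deltas '[0,0.005,0.05,0,0,0,1,0,0.005,0.09,0,0,0,1,0,0.005,0.13,0,0,0,1,0,0.005,0.17,0,0,0,1,0,0.005,0.195,0,0,0,1,0,0.005,0.205,0,0,0,1,0,0.005,0.212,0,0,0,1,0,0.005,0.216,0,0,0,1,0,0.005,0.216,0,0,0,1,0,0.005,0.216,0,0,0,1]'

```text
time_s: 27.52
position: [0.4054, 0.318, 0.0637]
tool_rot: [[-0.095, 0.995, 0.002], [0.995, 0.095, 0.001], [0.001, 0.002, -1.0]]
ft_force: [0.8, 0.9, -2.3]
grip_width: 0.0172
```

Request:
jog_arm --deltas '[0,0,0.001,0,0,0,1,0,0,0.002,0,0,0,1,0,0,0.002,0,0,0,1]'

```text
time_s: 27.77
position: [0.4048, 0.3179, 0.0616]
tool_rot: [[-0.096, 0.995, 0.001], [0.995, 0.096, 0.0], [0.0, 0.001, -1.0]]
ft_force: [-0.7, -0.2, -2.8]
grip_width: 0.017
```

Request:
jog_arm --deltas '[0,0,0.001,0,0,0,1,0,0,0.002,0,0,0,1,0,0,0.002,0,0,0,1]'

```text
time_s: 28.02
position: [0.4048, 0.318, 0.0607]
tool_rot: [[-0.096, 0.995, 0.001], [0.995, 0.096, 0.0], [0.0, 0.001, -1.0]]
ft_force: [-2.4, -1.2, 7.3]
grip_width: 0.0172
```

Contact (+7 N). Release and rise.

Request:
jog_arm --deltas '[0,0,0,0,0,0,0.5,0,0,0,0,0,0,0,0,0,0,0,0,0,-1,0,0,0,0,0,0,-1,0,0,0,0,0,0,-1,0,0,0,0,0,0,-1,0,0,-0.03,0,0,0,-1,0,0,-0.07,0,0,0,-1,0,0,-0.12,0,0,0,-1,0,0,-0.17,0,0,0,-1,0,0,-0.22,0,0,0,-1,0,0,-0.24,0,0,0,-1]'

```text
time_s: 29.02
position: [0.4057, 0.3184, 0.2448]
tool_rot: [[-0.096, 0.995, 0.007], [0.995, 0.096, 0.003], [0.003, 0.007, -1.0]]
ft_force: [0.3, 0.1, 0.5]
grip_width: 0.0853
```

```bash
python3 - <<'E'
from h import *
im,_=snap("scene");crop(im,0,0,512,384,"s24");crop(im,120,120,400,275,"s24c");cv2.imwrite("pics/raw_s24.png",im[:,:,::-1])
im,_=snap("wrist");crop(im,0,0,512,384,"w24")
E
```

```text
(no output)
```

View pics/s24.png

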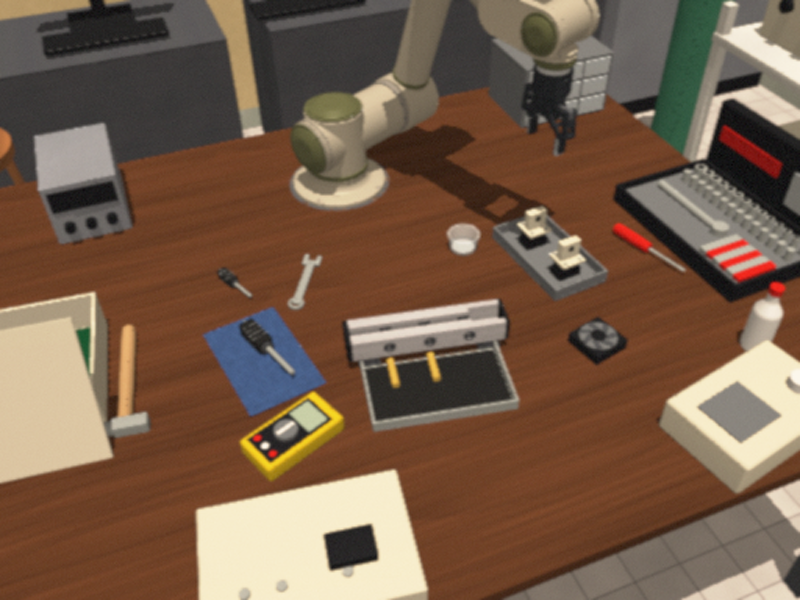

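View pics/s24c.png

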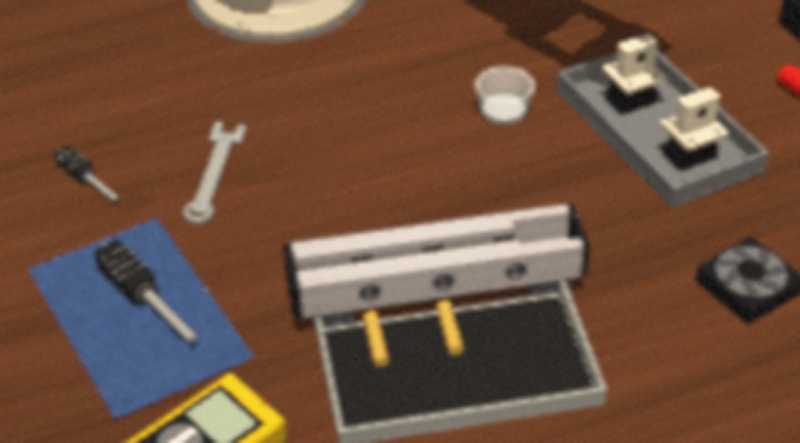

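```bash
python3 - <<'E'
from rig import env, close_job
print(env.observe()["ft_force"].round(1)); print(close_job())
E
```

```text
[0.1 0.3 0.3]
the job is handed in; nothing more can be done
None
```

The job is done and handed in, after about 29 s of robot time. The scene held two pins (pin1 and pin2) and two carriers; bore0 was empty, seen from both sides of the channel.

- **Pins:** I drove both out from the robot's side with the larger drift, and both lie level in the catch tray. Their tails rest roughly level with the tray's open edge. By my measurement of pin2, the tail may overhang that edge by a few millimetres.
- **Carriers:** I slid both along the T-slot to the loading gap, lifted them out and stood them in the grey parts tray. I felt the foot touch the tray floor before each release, and the last picture shows both upright.
- **Drift:** It went back on the blue mat before I moved the carriers, because the gripper had to be free. The last picture shows it fully on the mat.
- **Rest of the bench:** In that picture the other things are where they were, the bores and slot are empty, and the gripper is open and clear of everything.

My two fixed-camera estimates of the parts tray's position disagreed by about 1.4 cm. I placed the carriers using a wrist-camera measurement taken above the tray.

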